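# Stop the belt sander and hook out a jammed lath

## Task

A short lath has jammed inside the belt sander's lath guide. Stop the sander by pressing its long stop bar right down near the middle so that both ends go down evenly, let it spring back, then take the hooked pick from its rest, hook it behind the lath through the slot and drag the lath back out until it lies flat on the infeed shelf, wholly off the belt. Hang the pick back in its notches and leave the awl and everything else on the bench where it is.

Things in the scene. Friction and masses are not known exactly. Their poses are not given: they have to be found in the camera images.
- sander: Green bench belt sander, fixed, at a different place and yaw each time. Origin: middle of its underside. Own axes: -x its front (stop bar side), y along the 100 mm wide belt, whose top is 120 mm high and flat from y = -140 to 140 mm. Drive hood at y = 105 to 190, x = -60 to 60 mm, 148 mm high. Motor behind: x = 66 to 195, y = 75 to 185 mm, 135 mm high. The rest is lower than the lath guide.
- guide_mouth (a point): Middle of the open mouth of the lath guide, on the belt (sander x = 0, y = -100, z = 120 mm). The guide is two steel bars over the belt with a channel 36 mm wide and 22 mm high between them. Their inward lips leave an open slot 18 mm wide above the channel's centre line, all along the guide. Tops 146 mm high, outer sides 48 mm from the centre line.
- guide_end (a point): Middle of the guide's far end, on the belt (sander x = 0, y = 95 mm). The bars end here, 10 mm before the drive hood, which closes the way out. Channel and slot run straight from the mouth to here.
- shelf (a point): Middle of the infeed shelf's top face (sander x = 0, y = -242, z = 119 mm). Flat steel plate without rims, 110 mm wide and 140 mm long along the sander's y: it ends at y = -172 mm, close to the belt's end roller, and at y = -312 mm. The belt curves down round that roller (28 mm radius) beyond y = -140 mm.
- stop_bar (a joint): Stop bar: aluminium flap 300 mm long (along sander y), 58 mm wide, on the sander's front. Hinged along its rear edge (sander x = -71, z = 98 mm); flat top 102 mm high. Value: hinge angle, rad, 0 = up, 0.33 = right down on its stop. Pressed 35 mm in front of the hinge it takes about 2.5 N to start and 9 N to go right down, 11 mm lower. Springs back when let go; the sander stays stopped.
- stop_bar_skew (a joint): How crooked the stop bar stands, rad: 0 = ends level, positive = its left (sander +y) end higher, at most 0.06 either way. It gives by 0.1 rad per N m, so pressing off the middle drives the near end down first.
- bar_end_left (a point): Point on the stop bar's top face at its left (sander +y) end, 35 mm in front of the hinge, on the flat part. The place to press is midway between the two end points.
- bar_end_right (a point): The same point at the stop bar's right (sander -y) end, 300 mm from the other.
- lath: Light wood lath 85 x 30 x 14 mm with two small holes, 30 to 60 g, flat on the belt inside the guide, under the lips, seen through the slot. Origin: middle of its underside. x runs along its length and points to the drive hood end of the guide; its ends are at x = -42.5 and 42.5 mm. At the start its far (+x) end is at sander y = 17 to 63 mm, with free channel behind it.
- pick: Hooked pick, 120 to 170 g: dark wood handle 18 wide, 20 high, from x = -60 to 44 mm, then a 7 mm round steel shank that at x = 125 mm bends square down into a straight hook reaching 60 mm below the axis. Origin on the handle's axis, the place to grip; x towards the hook, z up. It lies level in one notch pair of the rest, hook hanging down in front; at the origin the handle is free on both sides and below.
- pick_tip (a point): Lower end of the pick's hook, 125 mm ahead of and 60 mm below the pick's origin; the hook is 7 mm thick.
- awl: Bystander beside the pick in the same rest, 80 mm from it: an awl with the same handle but a straight pointed shank, no hook. Origin on the handle's axis, x towards the point. Leave it. Which tool is in which notch pair changes.
- rack: Plywood tool rest, fixed. Base 165 x 170 x 14 mm; origin under it on the bench. Two boards 12 mm thick stand across it: at x = -45 mm (104 mm high, notches 26 wide with floor at 90 mm, for handles) and x = 85 mm (112 mm high, notches 16 wide with floor at 97 mm, for shanks). Notch pairs at y = 40 and -40 mm; a tool lies along x, origin within 8 mm of x = 0, axis 100 mm high, shank to +x.
- glue_gun: Bystander: glue gun lying on its side, about 215 x 150 mm, 35 mm high, origin under its barrel.
- pencil_pot: Bystander: white pot of pencils, 76 mm across, pencils up to 170 mm high and leaning out to 35 mm from the axis; origin under its middle.
- glue_bottle: Bystander: white glue bottle, 60 mm across, 190 mm high, origin under its middle.
- try_square: Bystander: try square lying flat, 165 x 110 mm, 20 mm high, origin under the middle of its stock.
- mallet: Bystander: wooden mallet lying down, 270 mm long, head 120 mm wide and 65 mm high at its +x end; origin on the bench, under the handle, 100 mm from the head's middle.
- g_clamp: Bystander: steel G-clamp lying flat, about 100 x 175 mm, 18 mm high, origin at the open side of its jaws.
- panel_stack: Bystander: loose stack of card and plywood panels, 150 x 100 mm, 24 mm high, origin under its middle.
- push_block: Bystander: wooden push block 130 x 70 mm, 67 mm high, origin under its middle.

How it is judged:
On the way, in this order (a step that is already met when the one before it is completed fails the run):
1. the stop bar is pressed right down (at least 0.26 of 0.33 rad) with both ends within 6 mm of each other, for 0.2 s (value of joint stop_bar above 0.26 rad and value of joint stop_bar_skew between -0.02 and 0.02 rad), for 0.2 s.
2. the pick's hook is down through the slot, behind the far end of the lath, while the bar is back up (value of joint stop_bar below 0.06 rad and x of pick_tip in the frame of lath between 0.0425 and 0.1 m and y of pick_tip in the frame of lath between -0.02 and 0.02 m and z of pick_tip in the frame of lath below 0.014 m), for 0.1 s.
3. the lath lies on the infeed shelf, wholly off the belt (y of lath in the frame of sander between -0.305 and -0.213 m and x of lath in the frame of sander between -0.05 and 0.05 m and z of lath in the frame of sander between 0.115 and 0.124 m and angle between lath's own z axis and vertical below 0.08 rad), for 0.1 s.
At the end, for the whole second after the job is handed in: The lath lies flat and still on the infeed shelf, wholly off the belt, its middle 213 to 305 mm along the belt from the sander's origin; the pick lies still in a notch pair of its rest, hook forward, within 25 mm lengthwise; the stop bar is back up (under 0.06 rad); the awl has moved under 20 mm (all of step 3 and x of pick in the frame of rack between -0.025 and 0.025 m and z of pick in the frame of rack between 0.094 and 0.106 m and angle between pick's own z axis and vertical below 0.15 rad and x of pick_tip in the frame of rack above 0.09 m and (y of pick in the frame of rack between -0.05 and -0.03 m or y of pick in the frame of rack between 0.03 and 0.05 m) and value of joint stop_bar below 0.06 rad and linear speed of each of lath, pick below 0.02 m/s and distance of awl from where it was at the start of the episode below 0.02 m); the robot touches nothing.
It fails at once if the awl is moved more than 20 mm (distance of awl from where it was at the start of the episode above 0.02 m).
It fails at once if another bystander is moved more than 30 mm (distance of any of glue_gun, pencil_pot, glue_bottle, try_square, mallet, g_clamp, panel_stack, push_block from where it was at the start of the episode above 0.03 m).
It also fails if it takes over 69 s, if anything falls off the work surface, if the arm or the gripper's body presses on something with over 40 N, if the wrist force passes 120 N, or if a joint passes its speed limit or range.

## Robot

A 6-joint arm with a two-finger parallel gripper is mounted at the origin on the work surface. World frame = base frame: x ahead of the robot, y to its left, z up, the work surface at z = 0. Lengths are in m, angles in rad, forces in N, time in s.
With the tool pointing down it reaches from about 0.375 to 0.9 m from the base axis. Payload 3.1 kg.
Tool frame: the origin (TCP) lies midway between the tips of the shut fingers; the grasp point (between the pads) lies robot.tcp_to_grasp behind it (robot.tcp_to_grasp is the distance from the TCP to the grasp point, in m); z points along the fingers, y is the direction in which the jaws open and shut (so a half turn about z gives the same grasp; the last joint's range is limited). The gripper opens to 87 mm and grips with 3 to 60 N. Pads are 19 mm wide; open, the fingers measure 117 mm over their backs; the gripper's body (75 mm by 190 mm) begins 51 mm behind the grasp point.
Start: joints at [0.926, 0.527, 1.433, -0, 1.181, -0.178], TCP at [0.281, 0.558, 0.193] pointing down, gripper open.
Joint ranges: [-3.08, 3.08], [-0.75, 2.2], [0.22, 2.44], [-1.43, 4.57], [0, 2.65], [-2.85, 2.85]. Speed limits (rad/s): [2.79, 2.79, 3.14, 3.14, 3.14, 3.14].

## Interface

Orientations are given as a unit quaternion [x, y, z, w].
In Python, from rig import robot, cams, nets gives the robot as it stands. The module is installed in compiled form; this text tells all that it offers.
- The arm moves only by the tool play_rows, never from a script. Its argument "commands" is a list of rows, each an object of numbers: "x", "y", "z": the shift along the tool's x, y, z in mm; "spin": the turn about the tool's z in rad. In form: [{"x": .., "y": .., "z": .., "spin": ..}, ...]. A call has 1 to 8 rows; each row shifts and turns the pose as measured when the row begins, along the tool's axes as they then stand; what a row does not reach is not made up. A row lasts 1/10 s, in which the tool goes at most 50 mm and 8.59 degrees, less where a joint would pass 70% of its speed; a pose out of reach is approached as far as the arm can. A call is refused whole if a number of a shift passes 50 or a number of a turn 0.15, either way. A call with a gripper value outside its range is refused whole. "grip" is the opening, from 0 (shut) to 1 (fully open), set as the call begins (left out, the last holds). The fingers move at their own pace and stop on an object; "newtons" is the grip in N (left out, the last holds). Time passes only in rows, so rows that do not move let the fingers close. It gives the time, the measured TCP pose, the force and the opening at its end, in the units of the state.
- robot.get_obs(): the state, without advancing time (a new reading comes with each control period).
- cams.camera(name): name is "scene" or "top"; returns a dict with "img" (384x512x3 uint8, red, green, blue), "fx", "fy", "cx", "cy" (pixels), "world_to_cam" (4x4, takes a point from world to camera coordinates). Camera axes: x right, y up, looking along -z (the intrinsics and any distortion apply to the point x, -y, -z); pixel columns grow to the right and rows downward; lengths in m; the calibration is good to about 2 mm. A picture is of the moment at which its call begins. There is no depth.
- robot.hand_in(): hands the job in, once; it reports no verdict.
Trained networks look in a picture, given as the dict that the camera call returned (one of the last four; its "shot" number tells which), for a name from the list of things; names that differ only in an ending like _2 or _b are one class to them, and where a whole thing is asked for, a point or a joint stands for the part that bears it (a point fixed in the world has none). Each returns a list of dicts, best first, with "conf" (0 to 1); they miss things now and then, are a little off and sometimes report something else, mostly with a low value. They report only what shows in the picture. A call takes as long as a camera call.
- nets.outline_of(picture, name): "region" (384x512 bool, what is visible of it) and "pixel" ([column, row] in pixels, amid what is visible of it).
The state is a dict: "time": time; "q": joint angles; "joint_velocities": joint speeds; "joint_torque": joint torques, N m; "position": TCP position; "tool_rot": TCP orientation; "ft_force": force on the tool from outside, world axes, zero at the start; "moment": the same for the moment, N m; "grip_width": finger opening in m.
Only numpy, scipy, OpenCV 4.12 (cv2) and the standard library are available. Lean on these libraries where they do the work, as an engineer would, in place of code of your own. Each camera call takes 0.05 s, during which the arm holds its last target.

## Working session

There is one attempt and no reset: what is moved stays moved. The work goes in short steps, Python scripts to look and compute and a tool call to move; the robot and the scene stay as the last step left them, time stands still between calls to the robot, and variables do not carry over. Pictures are saved under pics/ and viewed, and the job is handed in when it is done.

Besides the shell and the picture viewer there is one more tool, called after "Request:" as name(argument=value, ...), one argument or row to a line, values as JSON. play_rows: Moves the arm, as the interface text tells. Its arguments: {"type":"object","properties":{"commands":{"type":"array"},"grip":{"type":"number"},"newtons":{"type":"number"}},"required":["commands"]}

```bash
mkdir -p pics; python3 - <<'E'
from rig import robot,cams,nets
import cv2,numpy as np
print(robot.get_obs(), robot.tcp_to_grasp)
for n in("scene","top"):
    c=cams.camera(n); print(n,c["fx"],c["fy"],c["cx"],c["cy"],[k for k in c]); print(np.round(c["world_to_cam"],4).tolist())
    cv2.imwrite(f"pics/{n}0.png",cv2.resize(c["img"][:,:,::-1],(800,600),interpolation=cv2.INTER_CUBIC))
    np.save(n+"0.npy",c["img"])
E
```

```text
{'time': 0.0, 'q': array([ 9.26481552e-01,  5.28431317e-01,  1.43389000e+00, -1.47420292e-05,
        1.18139244e+00, -1.78503057e-01]), 'joint_velocities': array([ 4.43411619e-04,  3.67821671e-05,  3.03642563e-03,  2.66099599e-04,
        7.64859948e-04, -5.40609036e-04]), 'joint_torque': array([-2.07718144e-04, -4.40035880e+01, -1.76592118e+01,  6.30984502e-02,
        5.80968847e-02, -1.47742462e-04]), 'position': array([0.28021738, 0.55778249, 0.19229702]), 'tool_rot': array([ 2.30803035e-01,  9.72999915e-01, -9.74783943e-04, -4.17868597e-04]), 'ft_force': array([-0.62951207,  0.37846195,  0.48255312]), 'moment': array([ 0.04749977, -0.04463323,  0.02146707]), 'grip_width': 0.08695303449419046} 0.0187
scene 361.0096964051534 361.0096964051534 251.35983614133585 193.63818552163764 ['img', 'fx', 'fy', 'cx', 'cy', 'world_to_cam', 'shot']
[[-0.6995, 0.7145, -0.0165, 0.4534], [-0.4146, -0.3869, 0.8236, 0.127], [0.5821, 0.5829, 0.5669, -1.4253], [0.0, 0.0, 0.0, 1.0]]
top 400.7170218187625 400.7170218187625 251.1194589508106 202.460156355472 ['img', 'fx', 'fy', 'cx', 'cy', 'world_to_cam', 'shot']
[[0.0044, -1.0, -0.003, -0.0812], [0.9839, 0.0038, 0.1784, -0.5712], [-0.1784, -0.0038, 0.9839, -1.1606], [0.0, 0.0, 0.0, 1.0]]
```

View pics/scene0.png

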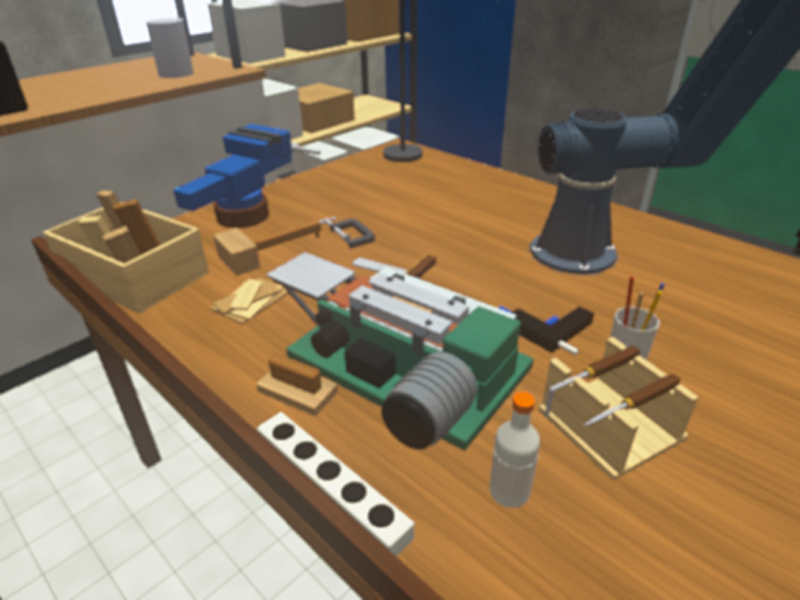

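View pics/top0.png

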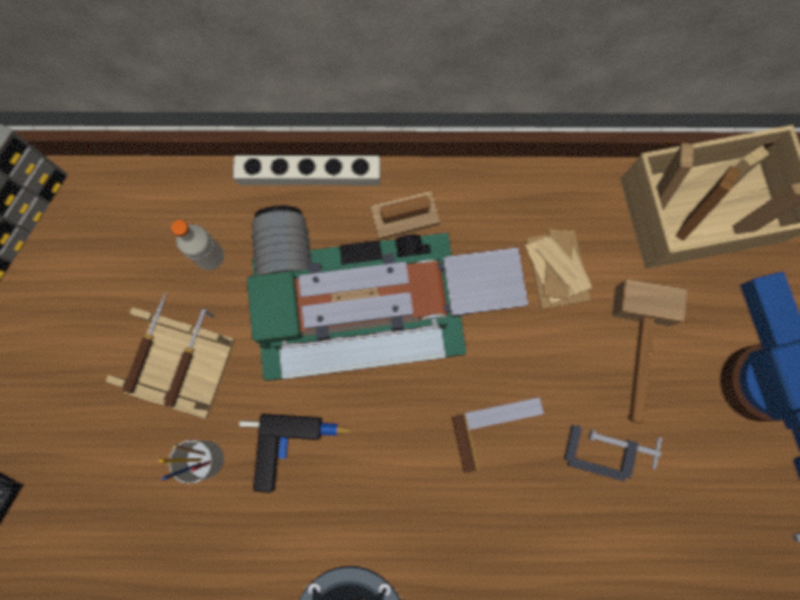

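```bash
cat > h.py <<'E'
from rig import robot,cams,nets
import cv2,numpy as np
def proj(c,P):
    P=np.atleast_2d(P); W=c["world_to_cam"]; q=P@W[:3,:3].T+W[:3,3]
    return np.c_[c["cx"]+c["fx"]*q[:,0]/-q[:,2], c["cy"]-c["fy"]*q[:,1]/-q[:,2]]
def unproj(c,px,z):
    px=np.atleast_2d(px).astype(float); W=c["world_to_cam"]; R=W[:3,:3]; o=-R.T@W[:3,3]
    d=np.c_[(px[:,0]-c["cx"])/c["fx"],-(px[:,1]-c["cy"])/c["fy"],-np.ones(len(px))]@R
    return o+d*((z-o[2])/d[:,2])[:,None]
E
python3 - <<'E'
from h import *
for n in("top","scene"):
    c=cams.camera(n)
    vis=c["img"][:,:,::-1].copy()
    rng=np.random.RandomState(1)
    for name in ["sander","stop_bar","shelf","guide_mouth","lath","pick","pick_tip","awl","rack","bar_end_left","glue_gun","pencil_pot","glue_bottle"]:
        r=nets.outline_of(c,name)
        for d in r[:2]:
            m=d["region"]; 
            if m.sum()<3: continue
            rect=cv2.minAreaRect(np.argwhere(m)[:,::-1].astype(np.float32))
            print(n,name,round(d["conf"],2),np.round(d["pixel"],1),m.sum(),np.round(cv2.boxPoints(rect),1).tolist())
        if r and r[0]["conf"]>.4:
            cs,_=cv2.findContours(r[0]["region"].astype(np.uint8),cv2.RETR_EXTERNAL,cv2.CHAIN_APPROX_NONE)
            cv2.drawContours(vis,cs,-1,tuple(int(v) for v in rng.randint(0,255,3)),1)
            np.save(f"m_{n}_{name}.npy",r[0]["region"])
    cv2.imwrite(f"pics/{n}_m.png",cv2.resize(vis,(800,600),interpolation=cv2.INTER_NEAREST))
    np.savez(f"{n}.npz",**{k:c[k] for k in c})
E
```

```text
top sander 0.86 [232.  193.1] 12713 [[151.8000030517578, 134.39999389648438], [326.8999938964844, 111.9000015258789], [340.8999938964844, 221.5], [165.8000030517578, 243.89999389648438]]
top stop_bar 0.87 [230.8 225.2] 2057 [[178.3000030517578, 221.39999389648438], [281.8999938964844, 207.8000030517578], [284.6000061035156, 228.5], [181.10000610351562, 242.1999969482422]]
top guide_mouth 0.66 [231.6 188.7] 12975 [[150.8000030517578, 135.0], [326.6000061035156, 112.0999984741211], [340.8999938964844, 221.60000610351562], [165.10000610351562, 244.60000610351562]]
top lath 0.74 [224.7 185.5] 152 [[212.5, 186.8000030517578], [240.8000030517578, 183.89999389648438], [241.39999389648438, 190.0], [213.10000610351562, 192.8000030517578]]
top lath 0.74 [ 88.9 229.8] 368 [[78.0999984741211, 249.6999969482422], [97.4000015258789, 191.8000030517578], [105.80000305175781, 194.60000610351562], [86.5, 252.5]]
top pick 0.85 [117.2 234.6] 350 [[103.30000305175781, 257.8999938964844], [128.39999389648438, 196.89999389648438], [136.3000030517578, 200.1999969482422], [111.30000305175781, 261.20001220703
[... 4893 characters left out ...]
6.60000610351562, 212.89999389648438]]
scene pencil_pot 0.66 [405.8 209.3] 772 [[386.8999938964844, 219.10000610351562], [403.0, 175.60000610351562], [429.29998779296875, 185.3000030517578], [413.29998779296875, 228.89999389648438]]
scene pencil_pot 0.51 [386.6 236. ] 474 [[341.29998779296875, 254.39999389648438], [402.3999938964844, 214.0], [410.3999938964844, 226.10000610351562], [349.29998779296875, 266.5]]
scene glue_bottle 0.72 [329.2 291.9] 1764 [[310.20001220703125, 323.29998779296875], [319.1000061035156, 248.6999969482422], [349.0, 252.3000030517578], [340.0, 326.8999938964844]]
scene glue_bottle 0.25 [352.5 209.5] 894 [[320.0, 196.0], [379.0, 196.0], [379.0, 226.0], [320.0, 226.0]]
```

```bash
python3 - <<'E'
import numpy as np,cv2
t=np.load("top.npz")["img"][:,:,::-1]; s=np.load("scene.npz")["img"][:,:,::-1]
cv2.imwrite("pics/ct.png",cv2.resize(t[120:255,150:350],(800,540),interpolation=cv2.INTER_CUBIC))  #4x
cv2.imwrite("pics/cr.png",cv2.resize(t[180:280,60:180],(720,600),interpolation=cv2.INTER_CUBIC)) #6x
cv2.imwrite("pics/cs.png",cv2.resize(s[150:300,150:350],(800,600),interpolation=cv2.INTER_CUBIC)) #4x
cv2.imwrite("pics/csr.png",cv2.resize(s[210:310,330:450],(720,600),interpolation=cv2.INTER_CUBIC)) #6x
E
```

```text
(no output)
```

View pics/ct.png

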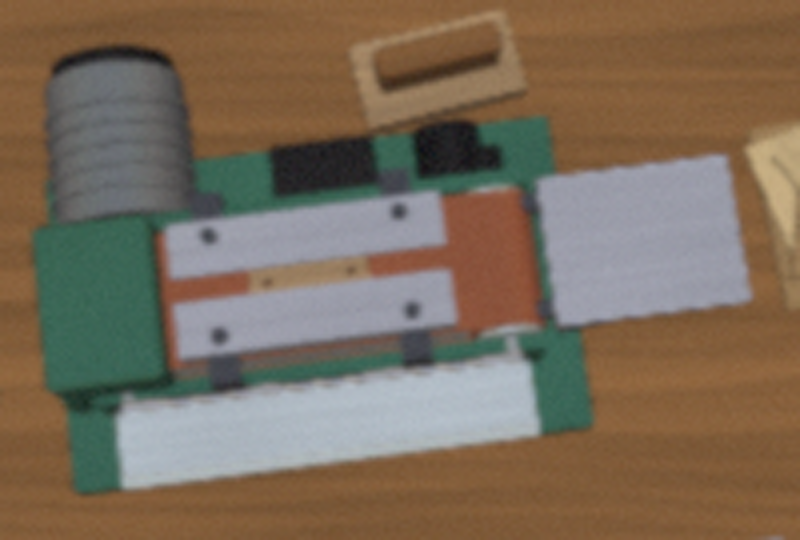

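View pics/cr.png

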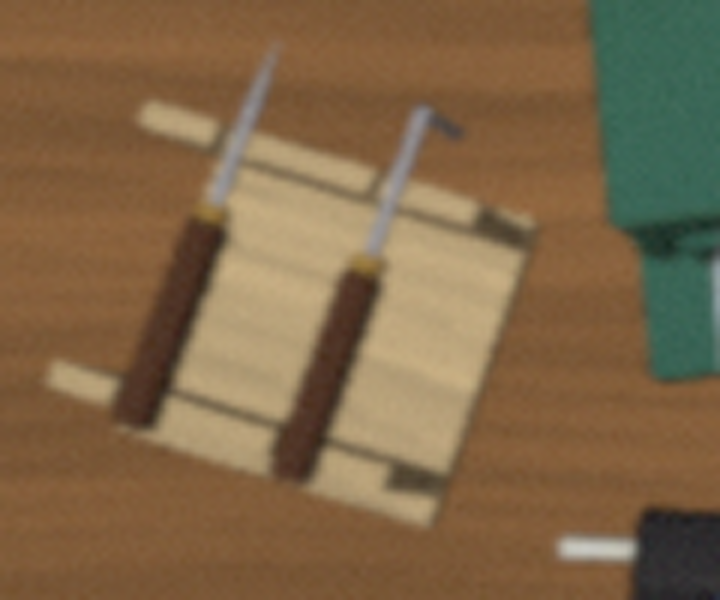

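View pics/cs.png

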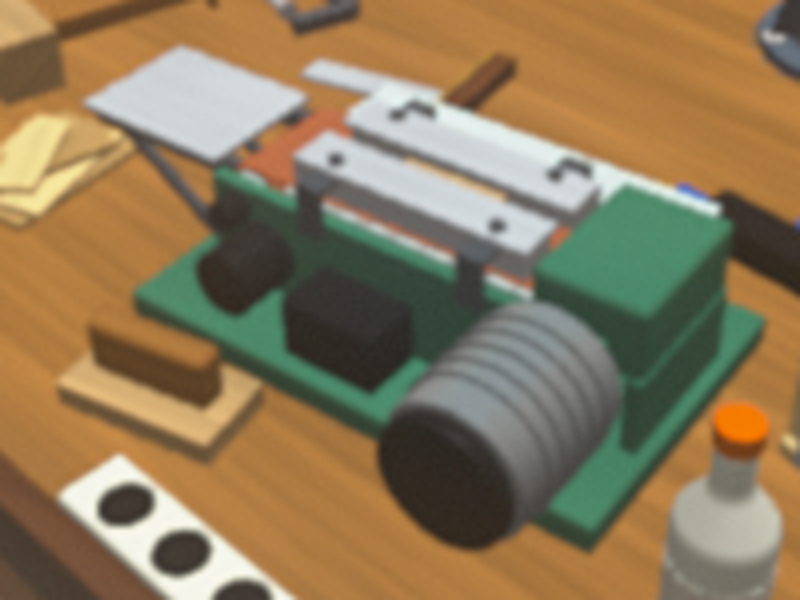

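View pics/csr.png

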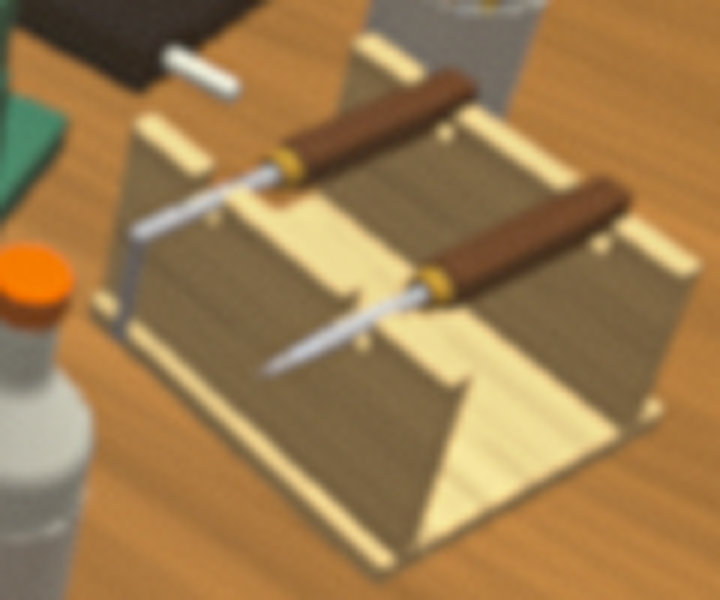

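```bash
cat > fit.py <<'E'
from h import *
from scipy.optimize import least_squares
T=np.load("top.npz");S=np.load("scene.npz")
T={k:T[k] for k in T};S={k:S[k] for k in S}
def cv(p,k,o): return (np.array(p,float)+.5)/k-.5+np.array(o)
def pts(p,loc):
    x,y,a=p; l=np.array(loc)/1000.; c,s=np.cos(a),np.sin(a)
    return np.c_[x+c*l[:,0]-s*l[:,1], y+s*l[:,0]+c*l[:,1], l[:,2]]
def fit(items,p0):
    f=lambda p: np.concatenate([(proj(c,pts(p,L))-px).ravel() for c,px,L in items])
    r=least_squares(f,p0,loss="soft_l1",f_scale=.7); return r.x,[np.round(proj(c,pts(r.x,L))-px,1).tolist() for c,px,L in items]
if __name__=="__main__":
    st=[((538,182),(55,-172,119)),((727,156),(55,-312,119)),((750,300),(-55,-312,119)),((560,327),(-55,-172,119)),
    ((535,360),(-71,-150,102)),((541,433),(-129,-150,102)),((121,489),(-129,150,102)),
    ((163,227),(48,95,146)),((441,193),(48,-100,146)),((178,360),(-48,95,146)),((457,321),(-48,-100,146)),((170,280),(9,95,146)),((446,245),(9,-100,146)),((174,305),(-9,95,146)),((452,268),(-9,-100,146)),
    ((152,220),(60,105,148)),((34,230),(60,190,148)),((46,393),(-60,190,148)),((165,378),(-60,105,148))]
    ss=[((85,102),(55,-312,119)),((182,46),(-55,-312,119)),((307,98),(-55,-172,119)),((213,162),(55,-172,119)),
    ((296,153),(48,-100,146)),((328,132),(9,-100,146)),((560,225),(9,95,146)),((530,248),(48,95,146)),((348,115),(-9,-100,146)),((380,83),(-48,-100,146)),((602,187),(-48,95,146)),((575,210),(-9,95,146)),
    ((628,185),(-60,105,148)),((733,228),(-60,190,148)),((645,318),(60,190,148)),((537,262),(60,105,148))]
    I=[(T,cv([a for a,b in st],4,(150,120)),[b for a,b in st]),(S,cv([a for a,b in ss],4,(150,150)),[b for a,b in ss])]
    for it in (I[:1],I[1:],I):
        p,r=fit(it,[.6,0,0]); print("sander",np.round(p,4)); 
    for q in r: print(q)
    np.save("sander.npy",p)
    rt=[((45,380),(-51,85,104)),((432,528),(-51,-85,104)),((58,358),(-39,85,104)),((452,475),(-39,-85,104)),((148,100),(91,85,112)),((540,222),(91,-85,112)),((135,125),(79,85,112)),((532,243),(79,-85,112))]
    J=[(T,cv([a for a,b in rt],6,(60,180)),[b for a,b in rt])]
    p,r=fit(J,[.5,.3,-.3]); print("rack",np.round(p,4),r); np.save("rack.npy",p)
    pt=[((292,480),(-60,0,100)),((366,258),(44,0,104)),((424,106),(125,0,102))]
    ps=[((135,235),(125,0,102)),((120,335),(125,0,40)),((288,155),(44,0,105))]
    K=[(T,cv([a for a,b in pt],6,(60,180)),[b for a,b in pt]),(S,cv([a for a,b in ps],6,(330,210)),[b for a,b in ps])]
    for it in (K[:1],K[1:],K):
        q,r=fit(it,p); print("pick",np.round(q,4),r)
        d=q[:2]-p[:2];c,s=np.cos(p[2]),np.sin(p[2]);print("in rack",c*d[0]+s*d[1],-s*d[0]+c*d[1],q[2]-p[2])
    np.save("pick.npy",q)
E
python3 fit.py
```

```text
sander [ 0.5939 -0.0101  0.1347]
sander [ 0.5947 -0.0078  0.1345]
sander [ 0.5939 -0.0096  0.1348]
[[-0.6, -0.6], [-0.2, -0.2], [0.4, 0.6], [-0.5, 0.1], [-1.5, -0.7], [-0.1, 0.9], [0.5, 0.6], [0.5, -0.1], [-0.5, -0.4], [0.3, -0.0], [0.1, 0.7], [0.2, 0.1], [0.1, -0.0], [-0.2, 0.1], [-0.5, 0.4], [-0.9, -2.2], [-1.4, -0.8], [-0.6, 0.3], [0.3, 0.1]]
[[-0.1, -0.3], [0.1, -0.4], [0.9, -0.8], [0.6, -1.0], [-0.6, 0.4], [0.1, -0.5], [-0.4, -0.6], [-1.0, 1.0], [-1.0, 1.1], [-0.9, 3.4], [0.1, -1.2], [-0.6, -0.1], [-0.9, -2.1], [1.3, -2.2], [1.0, -0.6], [-1.9, 0.7]]
rack [ 0.4621  0.3306 -0.3314] [[[5.6, 0.6], [-3.6, -4.2], [5.1, 0.2], [-5.3, 0.6], [7.1, 0.4], [-3.5, -0.7], [7.6, 0.1], [-3.7, -0.3]]]
pick [ 0.4566  0.3075 -0.2859] [[[0.1, -0.8], [-0.1, 1.1], [-0.0, -0.0]]]
in rack 0.002278774033606515 -0.02362399802568398 0.04543576664059257
pick [ 0.4519  0.307  -0.2845] [[[0.6, -1.0], [-0.4, 0.5], [-0.2, 0.2]]]
in rack -0.0019980735182922706 -0.025648739607493302 0.04683330225641802
pick [ 0.4548  0.3077 -0.2853] [[[0.1, -0.1], [-0.2, 1.7], [-0.1, 0.6]], [[0.2, -0.3], [-0.8, 1.2], [-0.5, 0.9]]]
in rack 0.0005261489861477691 -0.02407568753690949 0.04601340002887705
```

```bash
cat > fit2.py <<'E'
from fit import *
rt=[((45,380),(-51,85,104)),((432,528),(-51,-85,104)),((58,358),(-39,85,104)),((148,100),(91,85,112)),((540,222),(91,-85,112)),((135,125),(79,85,112)),((532,243),(79,-85,112))]
px=cv([a for a,b in rt],6,(60,180)); L=np.array([b for a,b in rt],float)
# awl / pick axis
pk=[((292,480),(-60,0,100)),((366,258),(44,0,104)),((424,106),(125,0,102))]
ak=[((133,428),(-60,0,100)),((208,208),(44,0,104))]
sp=[((135,235),(125,0,102)),((120,335),(125,0,40)),((288,155),(44,0,105))]
sa=[((432,282),(44,0,105))]
def f(p,full=False):
    q=p[:3]; L2=L.copy(); L2[:,1]*=p[3]
    A=np.array([b for a,b in ak],float)+[p[5],40,0]; B=np.array([b for a,b in pk],float)+[p[4],-40,0]
    C=np.array([b for a,b in sp],float)+[p[4],-40,0]; D=np.array([b for a,b in sa],float)+[p[5],40,0]
    r=[proj(T,pts(q,L2))-px, proj(T,pts(q,A))-cv([a for a,b in ak],6,(60,180)),proj(T,pts(q,B))-cv([a for a,b in pk],6,(60,180)),
       proj(S,pts(q,C))-cv([a for a,b in sp],6,(330,210)),proj(S,pts(q,D))-cv([a for a,b in sa],6,(330,210))]
    return r if full else np.concatenate([x.ravel() for x in r])
r=least_squares(f,[.46,.33,-.3,1.1,0,0],loss="soft_l1",f_scale=.7,x_scale=[.01,.01,.01,.1,5,5])
print(np.round(r.x,4)); [print(np.round(x,1).tolist()) for x in f(r.x,True)]
np.save("rack.npy",r.x[:3]); q=r.x[:3]
pp=pts(q,[[r.x[4],-40,100],[r.x[4]+125,-40,40],[-45,-40,90]]);print("pick",pp)
# lath
sd=np.load("sander.npy")
for (u,v) in [(246,283),(369,268),(267,282),(351,269)]:
    w=unproj(T,cv((u,v),4,(150,120)),.134)[0]; d=w[:2]-sd[:2];c,s=np.cos(sd[2]),np.sin(sd[2]); print("lath in sander",np.round([c*d[0]+s*d[1],-s*d[0]+c*d[1]],4))
print("press",pts(sd,[[-106,0,102],[0,-100,120],[0,95,120],[0,-242,119]]))
E
python3 fit2.py
```

```text
[ 0.4625  0.3454 -0.3025  1.1062  2.5392  4.2343]
[[-2.4, 0.4], [-5.0, -4.0], [-3.0, 0.1], [-2.1, -0.2], [-6.2, -1.0], [-1.5, -0.5], [-6.4, -0.6]]
[[0.6, -0.1], [1.0, 1.8]]
[[0.1, 0.4], [0.4, 2.4], [1.0, 1.4]]
[[-0.5, -1.4], [-1.4, 0.0], [-0.8, 0.1]]
[[-0.6, -1.1]]
pick [[0.45301421 0.30642817 0.1       ]
 [0.5723394  0.26919245 0.04      ]
 [0.40763318 0.32058943 0.09      ]]
lath in sander [0.0029 0.0438]
lath in sander [ 0.0023 -0.0439]
lath in sander [0.0017 0.029 ]
lath in sander [ 0.0032 -0.0311]
press [[ 0.48883043 -0.02379671  0.102     ]
 [ 0.6073086  -0.10864319  0.12      ]
 [ 0.58110086  0.08458764  0.12      ]
 [ 0.62639321 -0.24935487  0.119     ]]
```

```bash
sed -i 's/^rt=.*/rt=[((45,380),(-51,85,104)),((390,488),(-51,-85,104)),((58,358),(-39,85,104)),((395,458),(-39,-85,104)),((148,100),(91,85,112)),((482,203),(91,-85,112)),((135,125),(79,85,112)),((475,224),(79,-85,112)),((432,528),(-82.5,-85,14)),((537,230),(82.5,-85,14))]/; s/L2\[:,1\]\*=p\[3\]/pass/' fit2.py; python3 fit2.py
```

```text
[ 0.4671  0.3457 -0.2803  0.4908 -1.1667  1.9508]
[[0.7, 0.5], [-0.4, -0.5], [0.0, 0.1], [0.2, 0.4], [-0.1, -0.4], [0.0, -1.2], [0.6, -0.6], [-0.2, -0.7], [-1.5, 4.0], [-1.3, 1.8]]
[[0.6, -0.5], [0.2, 1.2]]
[[0.2, -0.2], [-0.2, 1.6], [-0.3, 0.5]]
[[0.3, -0.1], [-0.7, 1.4], [-0.5, 0.9]]
[[-0.0, -0.2]]
pick [[0.45490154 0.30757277 0.1       ]
 [0.57502413 0.27299584 0.04      ]
 [0.41277857 0.31969775 0.09      ]]
lath in sander [0.0029 0.0438]
lath in sander [ 0.0023 -0.0439]
lath in sander [0.0017 0.029 ]
lath in sander [ 0.0032 -0.0311]
press [[ 0.48883043 -0.02379671  0.102     ]
 [ 0.6073086  -0.10864319  0.12      ]
 [ 0.58110086  0.08458764  0.12      ]
 [ 0.62639321 -0.24935487  0.119     ]]
```

```bash
cat >> h.py <<'E'
from scipy.spatial.transform import Rotation as Rn
def plan(tx=None,ty=None,tz=None,yawy=None,o=None):
    """target TCP; yawy = world angle of tool y (deg)"""
    o=o or robot.get_obs(); R=Rn.from_quat(o["tool_rot"]).as_matrix(); p=o["position"]
    t=np.array([p[i] if v is None else v for i,v in enumerate((tx,ty,tz))])
    y=np.degrees(np.arctan2(R[1,1],R[0,1])); d=0
    if yawy is not None: d=(yawy-y+90)%180-90
    print("t",round(o["time"],2),"pos",np.round(p,4),"yawy",round(y,2),"tilt",np.round(np.degrees(np.arccos(-R[2,2])),2),"grip",round(o["grip_width"],4),"F",np.round(o["ft_force"],2),"M",np.round(o["moment"],2))
    print(" delta tool mm",np.round(R.T@(t-p)*1000,1),"spin total",round(-np.radians(d),4)," delta if spun first",np.round(((Rn.from_euler('z',d,degrees=True).as_matrix()@R).T@(t-p))*1000,1))
E
python3 - <<'E'
from h import *
T=np.load("top.npz");T={k:T[k] for k in T};S=np.load("scene.npz");S={k:S[k] for k in S}
print("pot",unproj(T,[126,294],.09),unproj(S,[405.8,209.3],.05)," bottle",unproj(T,[115,146],.19),unproj(S,[329,310],.03))
plan(.4888,-.0238,.25,97.7)
E
```

```text
pot [[0.30153437 0.2717473  0.09      ]] [[0.26358881 0.27372248 0.05      ]]  bottle [[0.70246739 0.29503374 0.19      ]] [[0.71162662 0.30801876 0.03      ]]
t 1.5 pos [0.2806 0.5584 0.1932] yawy 63.31 tilt 0.0 grip 0.0871 F [0.65 0.09 0.64] M [-0.03 -0.01  0.05]
 delta tool mm [-447.5 -426.7  -56.7] spin total -0.6002  delta if spun first [-128.3 -604.8  -56.7]
```

Request:
play_rows(
  commands=[
    {"z": -15, "spin": -0.15},
    {"z": -15, "spin": -0.15},
    {"z": -15, "spin": -0.15},
    {"z": -15, "spin": -0.15},
    {"x": -10, "y": -46},
    {"x": -10, "y": -46},
    {"x": -10, "y": -46},
    {"x": -10, "y": -46},
  ],
  grip=0,
  newtons=20,
)

```text
invalid input
```

Request:
play_rows(
  commands=[
    {"x": -10, "y": -46},
    {"x": -10, "y": -46},
    {"x": -10, "y": -46},
    {"x": -10, "y": -46},
    {"x": -10, "y": -46},
    {"x": -10, "y": -46},
    {},
  ],
)

```text
invalid input
```

```bash
python3 -c "
from h import *
plan(.4888,-.0238,.115,97.7)"
```

```text
t 1.5 pos [0.2806 0.5584 0.1932] yawy 63.31 tilt 0.0 grip 0.0871 F [0.65 0.09 0.64] M [-0.03 -0.01  0.05]
 delta tool mm [-447.5 -426.7   78.3] spin total -0.6002  delta if spun first [-128.3 -604.8   78.3]
```

Rows need all four keys.

Request:
play_rows(
  commands=[
    {"x": 0, "y": 0, "z": -15, "spin": -0.15},
    {"x": 0, "y": 0, "z": -15, "spin": -0.15},
    {"x": 0, "y": 0, "z": -15, "spin": -0.15},
    {"x": 0, "y": 0, "z": -15, "spin": -0.15},
    {"x": -10, "y": -46, "z": 0, "spin": 0},
    {"x": -10, "y": -46, "z": 0, "spin": 0},
    {"x": -10, "y": -46, "z": 0, "spin": 0},
    {"x": -10, "y": -46, "z": 0, "spin": 0},
  ],
  grip=0,
  newtons=20,
)

```text
time: 2.3
position: [0.3473, 0.3829, 0.255]
tool_rot: [-0.077, 0.997, 0.002, 0.002]
ft_force: [-0.1, 1.0, -0.5]
grip_width: 0.0309
```

```bash
python3 -c "
from h import *
plan(.4888,-.0238,.25,97.7)"
```

```text
t 2.3 pos [0.3473 0.3829 0.255 ] yawy 98.82 tilt 0.28 grip 0.0309 F [-0.13  0.98 -0.53] M [ 0.06  0.03 -0.08]
 delta tool mm [ -77.5 -423.6    3.9] spin total 0.0196  delta if spun first [ -85.8 -422.     3.9]
```

Request:
play_rows(
  commands=[
    {"x": -10, "y": -48, "z": 0, "spin": 0.02},
    {"x": -10, "y": -48, "z": 0, "spin": 0},
    {"x": -10, "y": -48, "z": 0, "spin": 0},
    {"x": -10, "y": -48, "z": 0, "spin": 0},
    {"x": -10, "y": -48, "z": 0, "spin": 0},
    {"x": -10, "y": -48, "z": 0, "spin": 0},
    {"x": -10, "y": -48, "z": 0, "spin": 0},
    {"x": -10, "y": -48, "z": 0, "spin": 0},
  ],
)

```text
time: 3.1
position: [0.4807, 0.0052, 0.2568]
tool_rot: [-0.068, 0.998, 0.002, 0.006]
ft_force: [0.9, 0.7, -0.2]
grip_width: 0.0005
```

```bash
python3 -c "
from h import *
plan(.4888,-.0238,.112,97.7)"
```

```text
t 3.1 pos [0.4807 0.0052 0.2568] yawy 97.77 tilt 0.74 grip 0.0005 F [ 0.93  0.67 -0.19] M [ 0.04 -0.01  0.05]
 delta tool mm [ -2.4 -30.4 144.7] spin total 0.0012  delta if spun first [ -2.4 -30.4 144.7]
```

Request:
play_rows(
  commands=[
    {"x": -2, "y": -15, "z": 10, "spin": 0},
    {"x": 0, "y": -8, "z": 30, "spin": 0},
    {"x": 0, "y": 0, "z": 40, "spin": 0},
    {"x": 0, "y": 0, "z": 30, "spin": 0},
    {"x": 0, "y": 0, "z": 15, "spin": 0},
    {"x": 0, "y": 0, "z": 0, "spin": 0},
  ],
)

```text
time: 3.7
position: [0.4955, -0.0284, 0.1307]
tool_rot: [-0.061, 0.998, -0.001, 0.012]
ft_force: [0.3, 0.0, 0.1]
grip_width: 0.0002
```

```bash
python3 -c "
from h import *
plan(.4888,-.0238,.102,97.7)"
```

```text
t 3.7 pos [ 0.4955 -0.0284  0.1307] yawy 97.02 tilt 1.41 grip 0.0002 F [0.33 0.   0.1 ] M [ 0.06  0.04 -0.01]
 delta tool mm [ 6.8  5.5 28.5] spin total -0.0118  delta if spun first [ 6.7  5.6 28.5]
```

Request:
play_rows(
  commands=[
    {"x": 3, "y": 3, "z": 6, "spin": -0.01},
    {"x": 3, "y": 2, "z": 6, "spin": 0},
    {"x": 0, "y": 0, "z": 5, "spin": 0},
    {"x": 0, "y": 0, "z": 0, "spin": 0},
  ],
)

```text
time: 4.1
position: [0.4907, -0.024, 0.1148]
tool_rot: [-0.067, 0.998, -0.002, 0.015]
ft_force: [-0.2, 0.6, -0.0]
grip_width: 0.0006
```

```bash
python3 -c "
from h import *
plan(.4888,-.0238,.102,97.7)
print(Rn.from_quat(robot.get_obs()['tool_rot']).as_matrix()[:,2])
for n in ('top','scene'):
    c=cams.camera(n); cv2.imwrite(f'pics/{n}1.png',cv2.resize(c['img'][130:280,150:350][:,:,::-1],(800,600),interpolation=cv2.INTER_CUBIC))
"
```

```text
t 4.1 pos [ 0.4907 -0.024   0.1148] yawy 97.69 tilt 1.69 grip 0.0006 F [-0.18  0.59 -0.02] M [-0.    0.02  0.  ]
 delta tool mm [ 2.2  0.5 12.7] spin total -0.0003  delta if spun first [ 2.2  0.5 12.7]
[ 0.02942195 -0.00134395 -0.99956618]
```

View pics/top1.png

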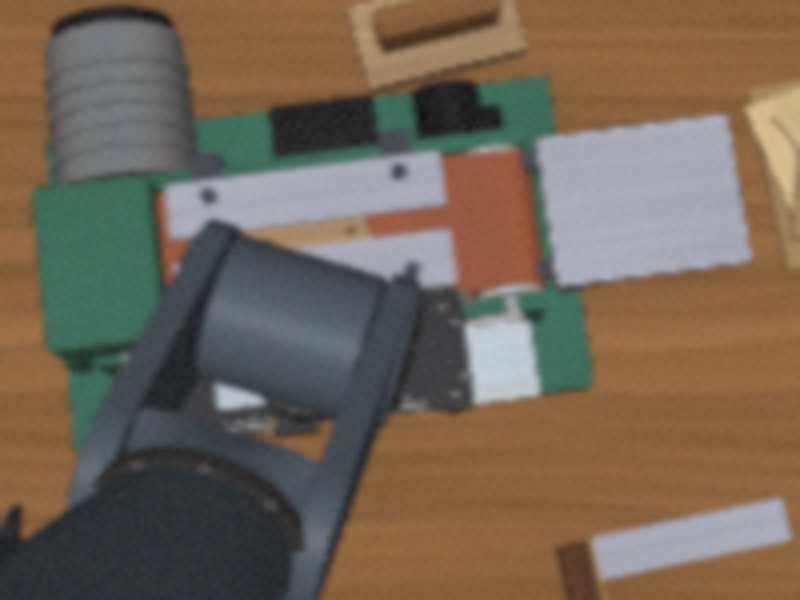

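Request:
play_rows(
  commands=[
    {"x": 4, "y": 0, "z": 5, "spin": 0},
    {"x": 2, "y": 0, "z": 5, "spin": 0},
    {"x": 0, "y": 0, "z": 5, "spin": 0},
    {"x": 0, "y": 0, "z": 4, "spin": 0},
    {"x": 0, "y": 0, "z": 4, "spin": 0},
  ],
)

```text
time: 4.7
position: [0.4866, -0.0255, 0.0916]
tool_rot: [-0.067, 0.998, -0.002, 0.017]
ft_force: [-0.5, -0.2, 0.9]
grip_width: 0.0007
```

```bash
python3 -c "
from h import *
c=cams.camera('scene'); cv2.imwrite('pics/s2.png',cv2.resize(c['img'][100:250,180:380][:,:,::-1],(800,600),interpolation=cv2.INTER_CUBIC))
plan(.4888,-.0238,.102,97.7)
"
```

```text
t 4.75 pos [ 0.4862 -0.0254  0.091 ] yawy 97.68 tilt 1.86 grip 0.0004 F [-0.23  0.03 -0.35] M [ 0.08  0.03 -0.04]
 delta tool mm [ -3.2   1.1 -10.9] spin total -0.0004  delta if spun first [ -3.2   1.1 -10.9]
```

View pics/s2.png

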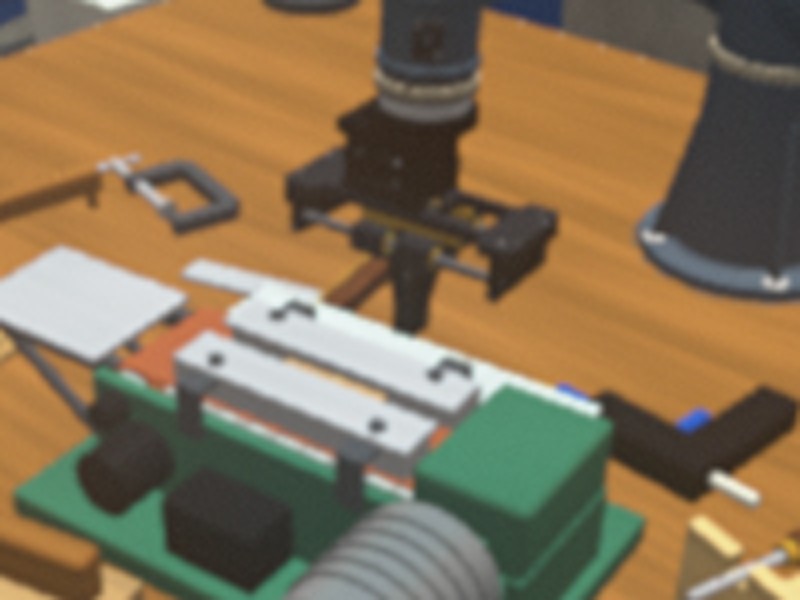

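```bash
python3 -c "
from h import *
from fit import pts
c=cams.camera('scene'); o=robot.get_obs()['position']; sd=np.load('sander.npy')
f=lambda P:np.round((proj(c,P)-[180,100]+.5)*4-.5,0).tolist()
print('tcp',f(o)); 
print('bar front edge',f(pts(sd,[[-129,y,102] for y in (-150,-50,0,50,150)])))
print('bar hinge edge',f(pts(sd,[[-71,y,102] for y in (-150,-50,0,50,150)])))
print('press',f(pts(sd,[[-110,0,102]])),'guide outer',f(pts(sd,[[-48,-100,146],[-48,0,146],[-48,95,146]])))
cv2.imwrite('pics/s3.png',cv2.resize(c['img'][155:205,240:340][:,:,::-1],(800,400),interpolation=cv2.INTER_CUBIC))
c=cams.camera('top'); f=lambda P:np.round((proj(c,P)-[150,130]+.5)*4-.5,0).tolist()
print('top tcp',f(o),f(pts(sd,[[-129,-150,102],[-129,150,102],[-71,150,102],[-71,-150,102]])))
"
```

```text
tcp [[409.0, 362.0]]
bar front edge [[270.0, 282.0], [371.0, 319.0], [425.0, 339.0], [482.0, 360.0], [603.0, 405.0]]
bar hinge edge [[226.0, 313.0], [329.0, 353.0], [384.0, 374.0], [441.0, 397.0], [565.0, 445.0]]
press [[412.0, 351.0]] guide outer [[257.0, 297.0], [367.0, 338.0], [482.0, 382.0]]
top tcp [[331.0, 397.0]] [[540.0, 397.0], [123.0, 451.0], [115.0, 371.0], [529.0, 317.0]]
```

View pics/s3.png

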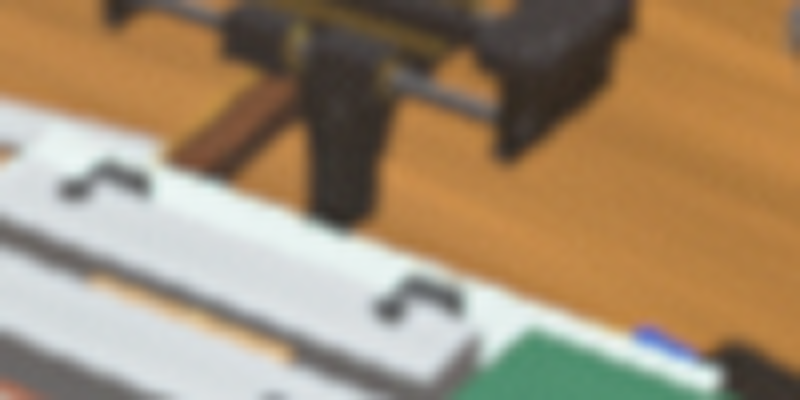

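```bash
python3 -c "
from h import *
S=np.load('scene.npz')
c=cams.camera('scene')
a=cv2.resize(S['img'][155:205,240:340][:,:,::-1],(800,400),interpolation=cv2.INTER_CUBIC)
b=cv2.resize(c['img'][155:205,240:340][:,:,::-1],(800,400),interpolation=cv2.INTER_CUBIC)
cv2.imwrite('pics/s4.png',np.vstack([a[100:],b[100:]]))
o=robot.get_obs();print(o['joint_torque'],o['ft_force'],o['moment'])
"
```

```text
[-1.18532448e-02 -3.49353290e+01 -1.01381904e+01 -2.73439928e-02
 -5.83145418e-02 -1.55803013e-03] [0.04566057 0.30545634 0.42086368] [ 0.05538846  0.03780002 -0.00847844]
```

View pics/s4.png

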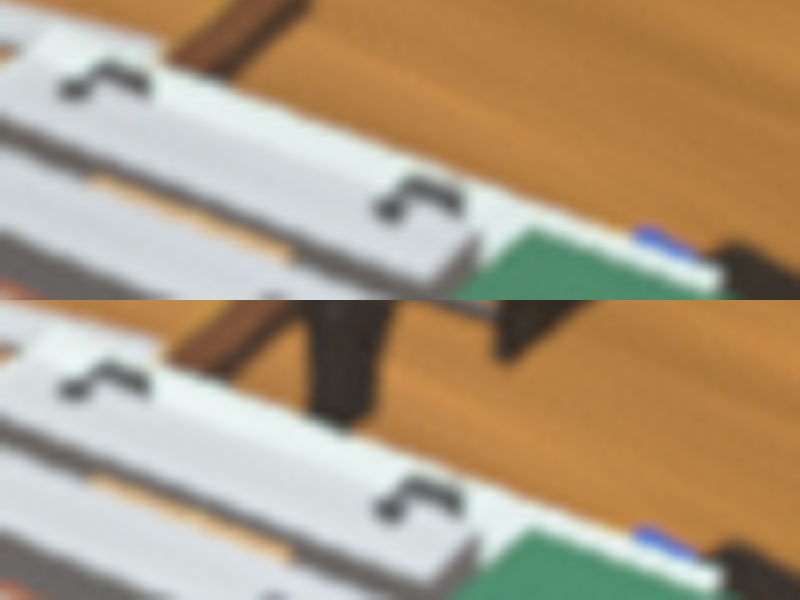

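```bash
python3 -c "
from h import *
c=cams.camera('scene'); o=robot.get_obs(); p=o['position']; R=Rn.from_quat(o['tool_rot']).as_matrix()
for d in (0,.0187,.0697,.09,.12,.15,.2):
    print(d,np.round(proj(c,p-R[:,2]*d),1))
for s in (-.095,.095): print(np.round(proj(c,p-R[:,2]*.0697+R[:,1]*s),1))
b=cv2.resize(c['img'][100:200,230:330][:,:,::-1],(600,600),interpolation=cv2.INTER_CUBIC)
for d in (0,.0697):
  q=proj(c,p-R[:,2]*d)[0]; cv2.drawMarker(b,(int((q[0]-230+.5)*6),int((q[1]-100+.5)*6)),(0,0,255),0,10)
cv2.imwrite('pics/s5.png',b)
print(p, len(nets.outline_of(c,'stop_bar')))
"
```

```text
0 [[281.8 190.1]]
0.0187 [[282.2 184.9]]
0.0697 [[283.1 170.2]]
0.09 [[283.5 164.2]]
0.12 [[284.1 155. ]]
0.15 [[284.7 145.5]]
0.2 [[285.8 129. ]]
[[257.1 161. ]]
[[311.6 180.4]]
[ 0.48673908 -0.02548435  0.09200984] 1
```

View pics/s5.png

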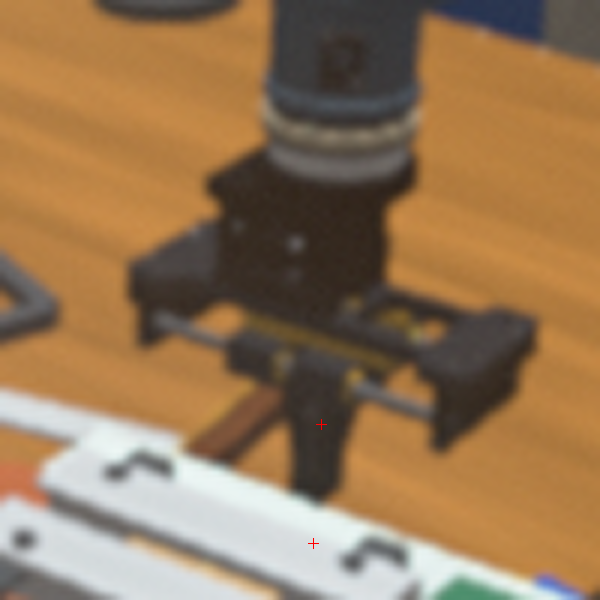

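```bash
python3 -c "
from h import *
c=cams.camera('top'); o=robot.get_obs(); p=o['position']; R=Rn.from_quat(o['tool_rot']).as_matrix()
b=cv2.resize(c['img'][170:270,170:290][:,:,::-1],(720,600),interpolation=cv2.INTER_CUBIC)
for d,s,u in ((0,0,0),(.0697,-.095,-.0375),(.0697,-.095,.0375),(.0697,.095,-.0375),(.0697,.095,.0375)):
  q=proj(c,p-R[:,2]*d+R[:,1]*s+R[:,0]*u)[0]; cv2.drawMarker(b,(int((q[0]-170+.5)*6),int((q[1]-170+.5)*6)),(0,0,255),0,10)
cv2.imwrite('pics/t5.png',b)
print(p,o['q'])
"
```

```text
[ 0.48682655 -0.02550123  0.09219747] [-0.28699225  0.49594447  1.89683654  0.01069177  0.71523423 -1.99999934]
```

View pics/t5.png

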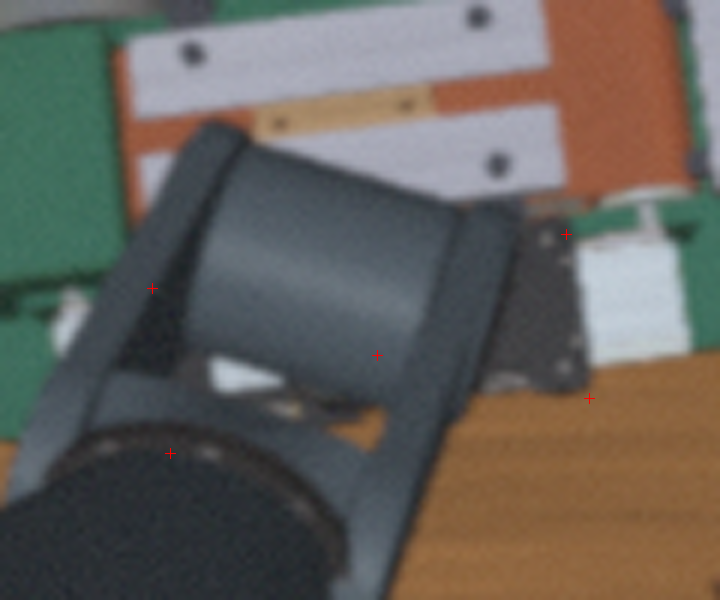

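Request:
play_rows(
  commands=[
    {"x": 0, "y": 0, "z": 3, "spin": 0},
    {"x": 0, "y": 0, "z": 3, "spin": 0},
    {"x": 0, "y": 0, "z": 0, "spin": 0},
  ],
)

```text
time: 5.35
position: [0.4875, -0.0256, 0.0862]
tool_rot: [-0.067, 0.998, -0.003, 0.018]
ft_force: [-0.4, -0.7, -0.7]
grip_width: 0.0002
```

```bash
python3 -c "
from h import *
c=cams.camera('scene'); plan()
b=cv2.resize(c['img'][100:200,230:330][:,:,::-1],(600,600),interpolation=cv2.INTER_CUBIC)
cv2.imwrite('pics/s6.png',b)
"
```

```text
t 5.4 pos [ 0.4875 -0.0256  0.0863] yawy 97.69 tilt 2.05 grip 0.0007 F [0.25 0.02 0.03] M [0.08 0.05 0.01]
 delta tool mm [0. 0. 0.] spin total -0.0  delta if spun first [0. 0. 0.]
```

View pics/s6.png

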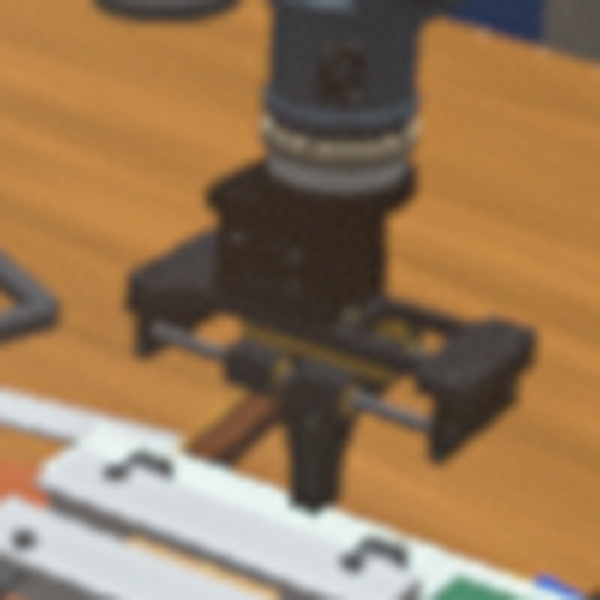

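Request:
play_rows(
  commands=[
    {"x": 0, "y": 0, "z": 3, "spin": 0},
    {"x": 0, "y": 0, "z": 0, "spin": 0},
  ],
)

```text
time: 5.6
position: [0.4876, -0.0256, 0.0831]
tool_rot: [-0.067, 0.998, -0.003, 0.018]
ft_force: [-0.2, 0.1, -0.1]
grip_width: 0.0003
```

Request:
play_rows(
  commands=[
    {"x": 0, "y": 0, "z": 3, "spin": 0},
    {"x": 0, "y": 0, "z": 0, "spin": 0},
  ],
)

```text
time: 5.8
position: [0.4878, -0.0256, 0.0798]
tool_rot: [-0.067, 0.998, -0.003, 0.018]
ft_force: [-0.4, -0.2, 0.7]
grip_width: 0.0002
```

Request:
play_rows(
  commands=[
    {"x": 0, "y": 0, "z": 3, "spin": 0},
    {"x": 0, "y": 0, "z": 0, "spin": 0},
  ],
)

```text
time: 6.0
position: [0.4879, -0.0256, 0.0765]
tool_rot: [-0.067, 0.998, -0.003, 0.018]
ft_force: [0.7, 0.3, 0.9]
grip_width: 0.0005
```

Request:
play_rows(
  commands=[
    {"x": 0, "y": 0, "z": 3, "spin": 0},
    {"x": 0, "y": 0, "z": 0, "spin": 0},
  ],
)

```text
time: 6.2
position: [0.4883, -0.0257, 0.0734]
tool_rot: [-0.067, 0.998, -0.003, 0.018]
ft_force: [-0.6, 0.0, 1.2]
grip_width: 0.0003
```

Request:
play_rows(
  commands=[
    {"x": 0, "y": 0, "z": 3, "spin": 0},
    {"x": 0, "y": 0, "z": 0, "spin": 0},
  ],
)

```text
time: 6.4
position: [0.4882, -0.0258, 0.0705]
tool_rot: [-0.067, 0.998, -0.003, 0.018]
ft_force: [-0.5, 0.3, 4.5]
grip_width: 0.0005
```

```bash
python3 -c "
from h import *
c=cams.camera('scene'); plan()
b=cv2.resize(c['img'][100:200,230:330][:,:,::-1],(600,600),interpolation=cv2.INTER_CUBIC)
cv2.imwrite('pics/s7.png',b)
"
```

```text
t 6.45 pos [ 0.4882 -0.0258  0.0707] yawy 97.71 tilt 2.07 grip 0.0005 F [-0.9  -0.88  4.57] M [0.07 0.14 0.  ]
 delta tool mm [0. 0. 0.] spin total -0.0  delta if spun first [0. 0. 0.]
```

View pics/s7.png

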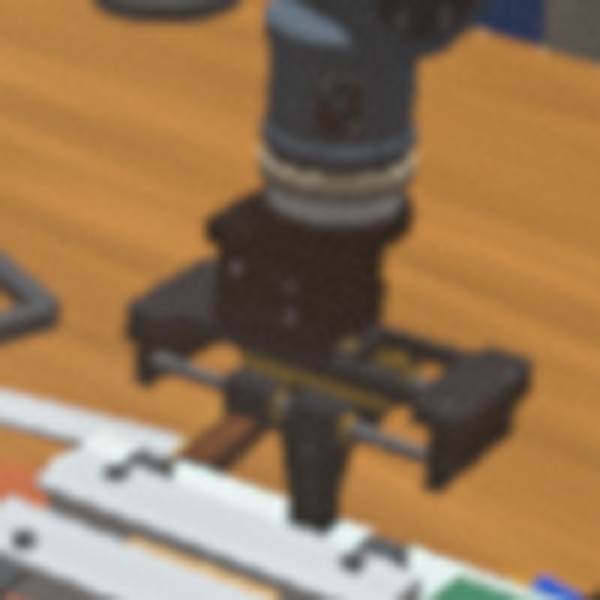

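Request:
play_rows(
  commands=[
    {"x": 0, "y": 0, "z": 3, "spin": 0},
    {"x": 0, "y": 0, "z": 3, "spin": 0},
    {"x": 0, "y": 0, "z": 0, "spin": 0},
  ],
)

```text
time: 6.75
position: [0.4883, -0.0258, 0.066]
tool_rot: [-0.067, 0.998, -0.003, 0.018]
ft_force: [-1.4, -0.4, 7.7]
grip_width: 0.0006
```

Request:
play_rows(
  commands=[
    {"x": 0, "y": 0, "z": 3, "spin": 0},
    {"x": 0, "y": 0, "z": 0, "spin": 0},
  ],
)

```text
time: 6.95
position: [0.4885, -0.0258, 0.0644]
tool_rot: [-0.067, 0.998, -0.003, 0.019]
ft_force: [-2.0, -0.3, 8.1]
grip_width: 0.0008
```

Request:
play_rows(
  commands=[
    {"x": 0, "y": 0, "z": 2, "spin": 0},
    {"x": 0, "y": 0, "z": 2, "spin": 0},
  ],
)

```text
time: 7.15
position: [0.4889, -0.0258, 0.0624]
tool_rot: [-0.068, 0.998, -0.004, 0.019]
ft_force: [-3.9, 1.0, 19.4]
grip_width: 0.0009
```

Request:
play_rows(
  commands=[
    {"x": 0, "y": 0, "z": 0.7, "spin": 0},
    {"x": 0, "y": 0, "z": 0.7, "spin": 0},
    {"x": 0, "y": 0, "z": 0.7, "spin": 0},
    {"x": 0, "y": 0, "z": 0.5, "spin": 0},
  ],
)

```text
time: 7.55
position: [0.4887, -0.0258, 0.0637]
tool_rot: [-0.068, 0.997, -0.004, 0.02]
ft_force: [-3.0, 0.2, 9.3]
grip_width: 0.0004
```

```bash
python3 -c "
from h import *
from fit import pts
plan()
for n,o,w in (('scene',(155,240),(50,100)),('top',(190,170),(60,120))):
    c=cams.camera(n)
    cv2.imwrite(f'pics/{n}8.png',cv2.resize(c['img'][o[0]:o[0]+w[0],o[1]:o[1]+w[1]][:,:,::-1],(800,400),interpolation=cv2.INTER_CUBIC))
"
```

```text
t 7.55 pos [ 0.4887 -0.0258  0.0637] yawy 97.8 tilt 2.39 grip 0.0004 F [-3.02  0.2   9.31] M [ 0.08  0.36 -0.  ]
 delta tool mm [0. 0. 0.] spin total -0.0  delta if spun first [0. 0. 0.]
```

View pics/scene8.png

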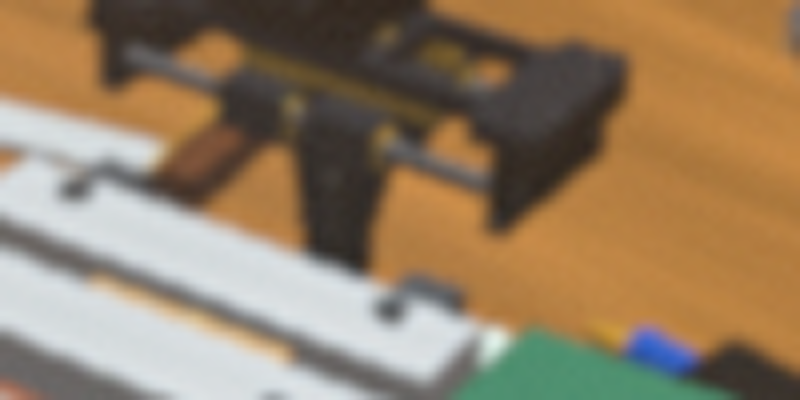

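View pics/top8.png

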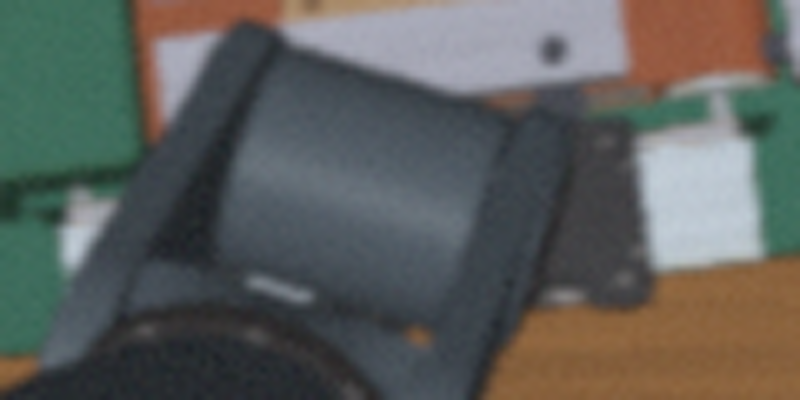

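Request:
play_rows(
  commands=[
    {"x": 0, "y": 0, "z": 2, "spin": 0},
    {"x": 0, "y": 0, "z": 2, "spin": 0},
    {"x": 0, "y": 0, "z": 2, "spin": 0},
    {"x": 0, "y": 0, "z": 2, "spin": 0},
    {"x": 0, "y": 0, "z": 2, "spin": 0},
  ],
)

```text
time: 8.15
position: [0.4891, -0.0259, 0.0622]
tool_rot: [-0.069, 0.997, -0.005, 0.023]
ft_force: [-5.8, -0.2, 19.5]
grip_width: 0.0005
```

Request:
play_rows(
  commands=[
    {"x": 0, "y": 0, "z": -10, "spin": 0},
    {"x": 0, "y": 0, "z": -20, "spin": 0},
    {"x": 0, "y": 0, "z": -20, "spin": 0},
    {"x": 0, "y": 0, "z": -20, "spin": 0},
    {"x": 0, "y": 0, "z": -20, "spin": 0},
    {"x": 0, "y": 0, "z": -20, "spin": 0},
    {"x": 0, "y": 0, "z": -20, "spin": 0},
    {"x": 0, "y": 0, "z": -20, "spin": 0},
  ],
  grip=0.7,
)

```text
time: 8.95
position: [0.4801, -0.0241, 0.2157]
tool_rot: [-0.069, 0.997, -0.005, 0.021]
ft_force: [0.5, -0.9, -0.3]
grip_width: 0.0559
```

```bash
python3 -c "
from h import *
plan(.455,.3076,None,73.94)
c=cams.camera('scene')
r=nets.outline_of(c,'stop_bar');print(r[0]['conf'],r[0]['region'].sum(),r[0]['pixel'])
cv2.imwrite('pics/s9.png',cv2.resize(c['img'][60:210,220:420][:,:,::-1],(800,600),interpolation=cv2.INTER_CUBIC))
"
```

```text
t 8.95 pos [ 0.4801 -0.0241  0.2157] yawy 97.85 tilt 2.48 grip 0.0559 F [ 0.49 -0.85 -0.27] M [ 0.09  0.02 -0.05]
 delta tool mm [-20.7 332.   -3.2] spin total 0.4174  delta if spun first [115.6 311.8  -8.6]
0.83 307 [288.0, 189.0]
```

View pics/s9.png

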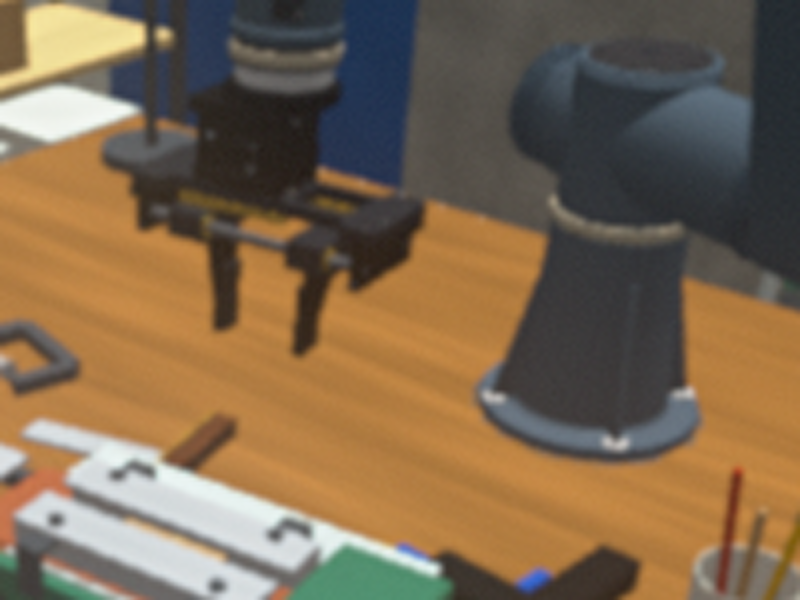

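```bash
python3 -c "
from h import *
c=cams.camera('scene'); o=robot.get_obs(); p=o['position']
print('tcp',proj(c,p),proj(c,p+[0,0,.028]),'base',proj(c,[0,0,0]), proj(c,[[.075,0,0],[0,.075,0],[-.075,0,0],[0,-.075,0]]))
"
```

```text
tcp [[284.70121768 153.67120643]] [[285.05631417 144.89729645]] base [[366.18685519 161.47262229]] [[356.10806217 168.58167595]
 [383.82237094 168.03742593]
 [375.66658324 154.78611774]
 [349.60103722 155.29856764]]
```

Request:
play_rows(
  commands=[
    {"x": 0, "y": 10, "z": 0, "spin": 0.14},
    {"x": 0, "y": 10, "z": 0, "spin": 0.14},
    {"x": 0, "y": 10, "z": 0, "spin": 0.137},
    {"x": 14, "y": 35, "z": 0, "spin": 0},
    {"x": 14, "y": 35, "z": 0, "spin": 0},
    {"x": 14, "y": 35, "z": 0, "spin": 0},
    {"x": 14, "y": 35, "z": 0, "spin": 0},
    {"x": 14, "y": 35, "z": 0, "spin": 0},
  ],
  grip=0.6,
)

```text
time: 9.9
position: [0.4613, 0.196, 0.2021]
tool_rot: [0.154, 0.988, -0.002, 0.015]
ft_force: [0.3, -0.5, 0.5]
grip_width: 0.0524
```

```bash
python3 -c "
from h import *
plan(.455,.3076,None,73.94)"
```

```text
t 9.9 pos [0.4613 0.196  0.2021] yawy 72.3 tilt 1.7 grip 0.0524 F [ 0.3  -0.52  0.55] M [ 0.05 -0.02 -0.06]
 delta tool mm [ 39.9 104.4  -1.1] spin total -0.0285  delta if spun first [ 36.9 105.5  -1. ]
```

Request:
play_rows(
  commands=[
    {"x": 10, "y": 25, "z": -5, "spin": -0.01},
    {"x": 10, "y": 25, "z": -5, "spin": -0.01},
    {"x": 8, "y": 25, "z": -3, "spin": -0.01},
    {"x": 6, "y": 18, "z": 0, "spin": 0},
    {"x": 0, "y": 0, "z": 0, "spin": 0},
    {"x": 0, "y": 0, "z": 0, "spin": 0},
  ],
)

```text
time: 10.5
position: [0.4478, 0.3021, 0.2034]
tool_rot: [0.134, 0.991, -0.006, 0.007]
ft_force: [0.2, -0.5, 0.7]
grip_width: 0.0521
```

```bash
python3 -c "
from h import *
plan(.455,.3076,.053,73.94)
o=robot.get_obs(); p=o['position'];R=Rn.from_quat(o['tool_rot']).as_matrix(); print(R[:,2])
for n,a in (('scene',(150,310)),('top',(160,60))):
    c=cams.camera(n); b=cv2.resize(c['img'][a[0]:a[0]+120,a[1]:a[1]+160][:,:,::-1],(800,600),interpolation=cv2.INTER_CUBIC)
    for q in proj(c,p+[0,0,.028]+np.outer([-.026,0,.026],R[:,1])): cv2.drawMarker(b,(int((q[0]-a[1]+.5)*5),int((q[1]-a[0]+.5)*5)),(0,0,255),0,10)
    cv2.imwrite(f'pics/{n}10.png',b)
"
```

```text
t 10.5 pos [0.4478 0.3021 0.2034] yawy 74.55 tilt 0.98 grip 0.0521 F [ 0.15 -0.46  0.73] M [ 0.01 -0.01  0.02]
 delta tool mm [ -3.3   8.6 150.4] spin total 0.0106  delta if spun first [ -3.2   8.7 150.4]
[ 0.01145153 -0.01268298 -0.99985399]
```

View pics/scene10.png

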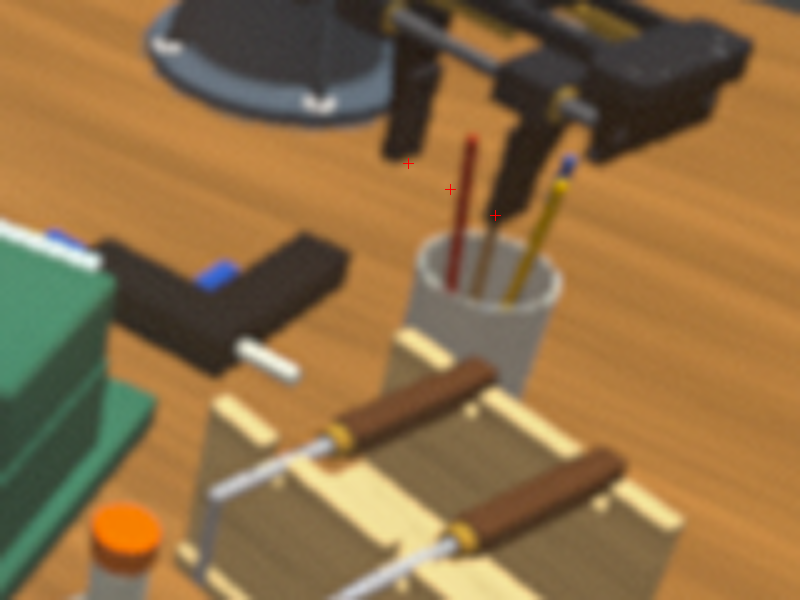

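View pics/top10.png

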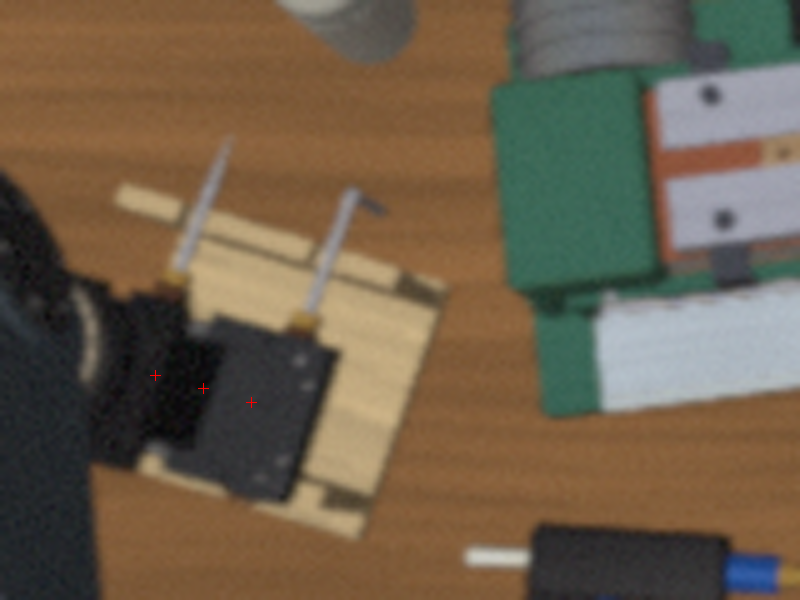

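Request:
play_rows(
  commands=[
    {"x": -1, "y": 3, "z": 20, "spin": 0.01},
    {"x": -1, "y": 3, "z": 20, "spin": 0},
    {"x": 0, "y": 2, "z": 20, "spin": 0},
    {"x": 0, "y": 0, "z": 20, "spin": 0},
    {"x": 0, "y": 0, "z": 20, "spin": 0},
    {"x": 0, "y": 0, "z": 0, "spin": 0},
  ],
)

```text
time: 11.2
position: [0.4559, 0.301, 0.1008]
tool_rot: [0.145, 0.989, -0.006, 0.007]
ft_force: [0.4, -0.1, 0.6]
grip_width: 0.052
```

```bash
cat > chk.py <<'E'
from h import *
import sys
def chk(tag,so=(150,310),to=(160,60),tips=(-.026,0,.026),extra=None):
    o=robot.get_obs(); p=o['position'];R=Rn.from_quat(o['tool_rot']).as_matrix()
    for n,a in (('scene',so),('top',to)):
        if a is None: continue
        c=cams.camera(n); b=cv2.resize(c['img'][a[0]:a[0]+120,a[1]:a[1]+160][:,:,::-1],(800,600),interpolation=cv2.INTER_CUBIC)
        P=p+[0,0,.028]+np.outer(tips,R[:,1])
        if extra is not None: P=np.vstack([P,extra])
        for q in proj(c,P): cv2.drawMarker(b,(int((q[0]-a[1]+.5)*5),int((q[1]-a[0]+.5)*5)),(0,0,255),0,10)
        cv2.imwrite(f'pics/{n}{tag}.png',b)
E
python3 -c "
from chk import *
plan(.455,.3076,.053,73.94); chk('11')"
```

```text
t 11.2 pos [0.4559 0.301  0.1008] yawy 73.35 tilt 1.08 grip 0.052 F [ 0.38 -0.09  0.59] M [ 0.04  0.03 -0.01]
 delta tool mm [ 3.5  6.5 47.7] spin total -0.0103  delta if spun first [ 3.5  6.6 47.7]
```

View pics/scene11.png

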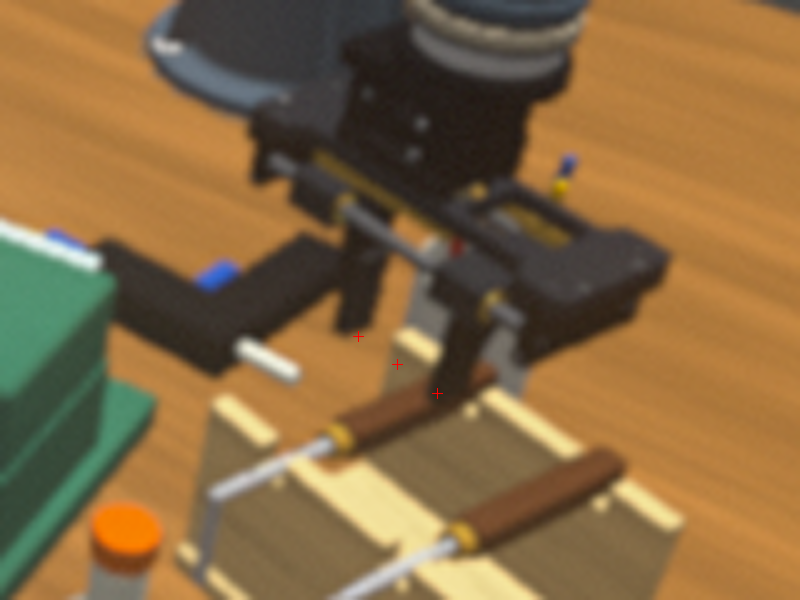

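View pics/top11.png

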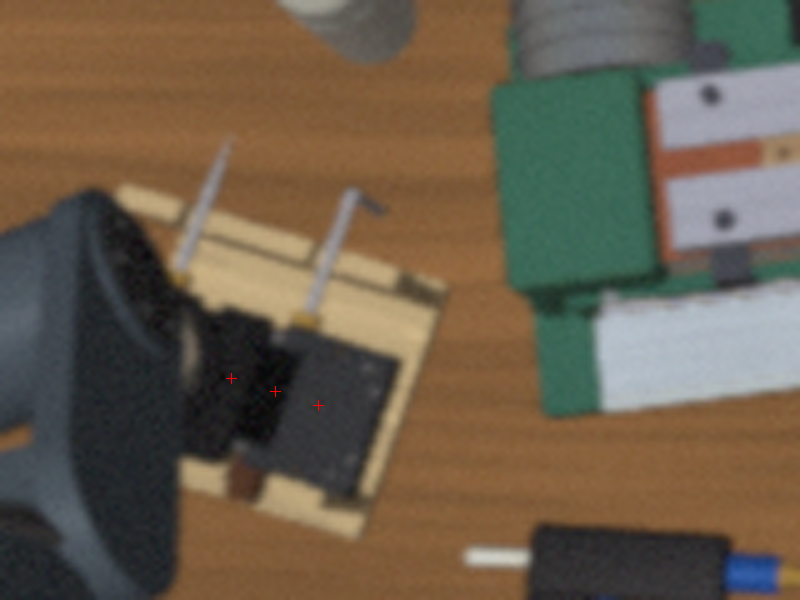

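Request:
play_rows(
  commands=[
    {"x": 1, "y": 4, "z": 2, "spin": -0.01},
    {"x": 2, "y": 3, "z": 10, "spin": 0},
    {"x": 0, "y": 0, "z": 12, "spin": 0},
    {"x": 0, "y": 0, "z": 12, "spin": 0},
    {"x": 0, "y": 0, "z": 10, "spin": 0},
    {"x": 0, "y": 0, "z": 0, "spin": 0},
  ],
)

```text
time: 11.9
position: [0.4605, 0.3106, 0.0567]
tool_rot: [0.139, 0.99, -0.003, 0.013]
ft_force: [0.1, 0.3, 0.8]
grip_width: 0.0523
```

```bash
python3 -c "
from chk import *
plan(.455,.3076,.053,73.94); chk('12')"
```

```text
t 11.9 pos [0.4605 0.3106 0.0567] yawy 73.96 tilt 1.49 grip 0.0523 F [0.1  0.27 0.79] M [ 0.07  0.1  -0.03]
 delta tool mm [ 4.6 -4.4  3.6] spin total 0.0004  delta if spun first [ 4.5 -4.4  3.6]
```

View pics/scene12.png

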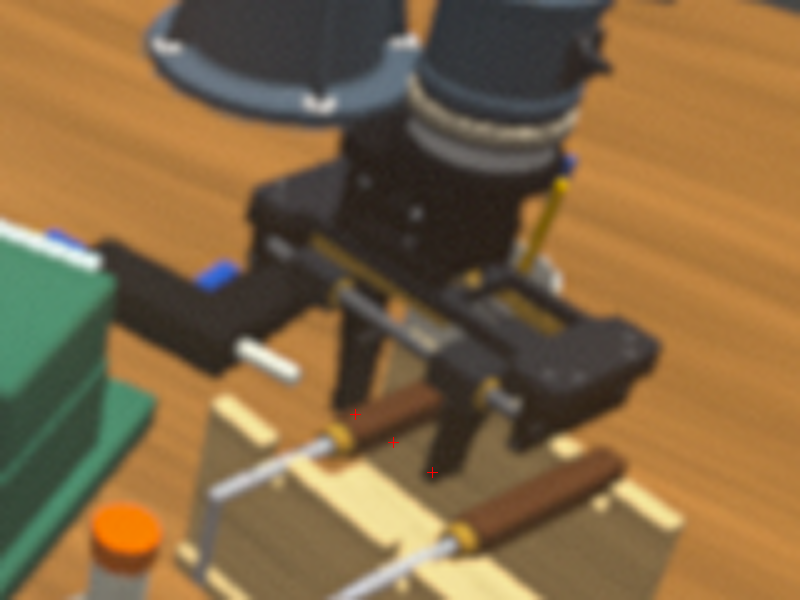

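Request:
play_rows(
  commands=[
    {"x": 3, "y": -3, "z": 2, "spin": 0},
    {"x": 2, "y": -1, "z": 2, "spin": 0},
    {"x": 0, "y": 0, "z": 0, "spin": 0},
  ],
)

```text
time: 12.3
position: [0.4556, 0.3084, 0.0542]
tool_rot: [0.139, 0.99, -0.002, 0.014]
ft_force: [0.1, 0.7, -0.2]
grip_width: 0.0524
```

Request:
play_rows(
  commands=[
    {"x": 0, "y": 0, "z": 0, "spin": 0},
    {"x": 0, "y": 0, "z": 0, "spin": 0},
    {"x": 0, "y": 0, "z": 0, "spin": 0},
    {"x": 0, "y": 0, "z": 0, "spin": 0},
    {"x": 0, "y": 0, "z": 0, "spin": 0},
    {"x": 0, "y": 0, "z": 0, "spin": 0},
  ],
  grip=0,
  newtons=40,
)

```text
time: 12.9
position: [0.4562, 0.3087, 0.0551]
tool_rot: [0.139, 0.99, -0.001, 0.015]
ft_force: [-0.2, 0.9, 0.4]
grip_width: 0.0175
```

```bash
python3 -c "
from chk import *
plan(.455,.3076,.053,73.94); chk('13',tips=(0,))"
```

```text
t 12.9 pos [0.4562 0.3087 0.0551] yawy 73.97 tilt 1.75 grip 0.0175 F [-0.16  0.9   0.38] M [0.03 0.04 0.04]
 delta tool mm [ 0.9 -1.4  2.1] spin total 0.0005  delta if spun first [ 0.9 -1.4  2.1]
```

View pics/scene13.png

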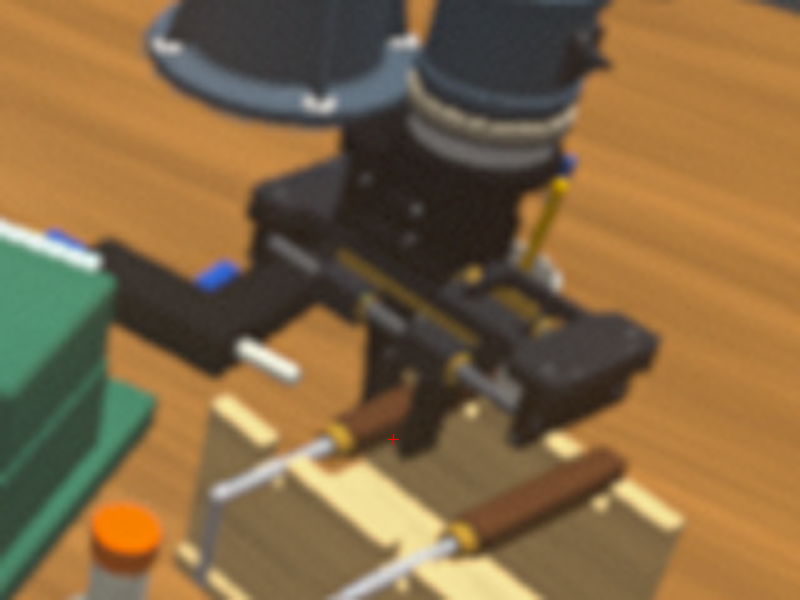

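View pics/top13.png

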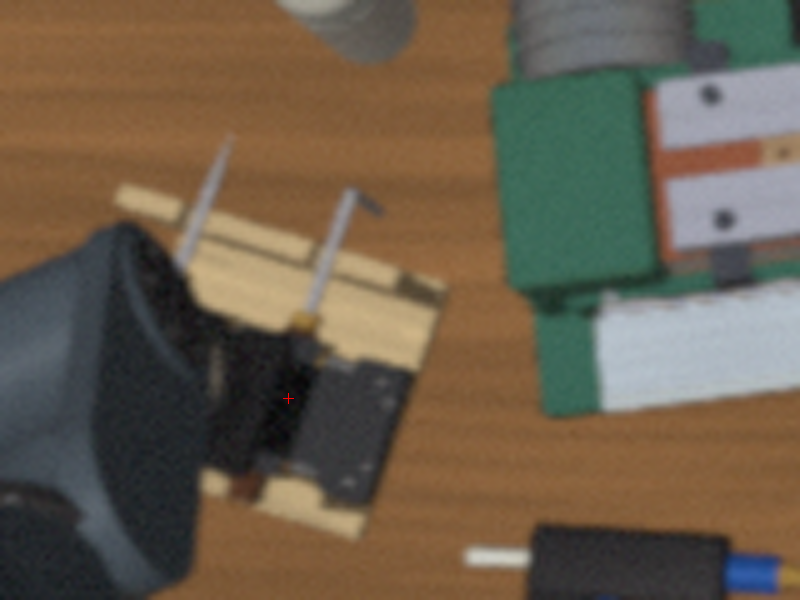

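```bash
python3 - <<'E'
from h import *
o=robot.get_obs(); R=Rn.from_quat(o['tool_rot']).as_matrix(); p=o['position']
rk=np.load('rack.npy'); Rp=Rn.from_euler('z',rk[2]).as_matrix()
from fit import pts
og=pts(rk,[[-1.2,-40,100]])[0]; og[2]-=.028   # robot-reported frame
np.savez('grasp.npz',R=R.T@Rp,t=R.T@(og-p)); print(R.T@(og-p))
E
cat >> h.py <<'E'
def pickpose():
    g=np.load('grasp.npz'); o=robot.get_obs(); R=Rn.from_quat(o['tool_rot']).as_matrix()
    Rp=R@g['R']; og=o['position']+R@g['t']+[0,0,.028]; return og,Rp,og+Rp@[.125,0,-.06]
def insander(P):
    s=np.load('sander.npy'); d=np.asarray(P)[:2]-s[:2]; c,q=np.cos(s[2]),np.sin(s[2]); return np.array([c*d[0]+q*d[1],-q*d[0]+c*d[1],P[2]])
def tipplan(sx,sy,z,yaw=None):
    """needed tool move for tip to sander (sx,sy), height z; yaw= pick yaw target deg (world)"""
    s=np.load('sander.npy'); o=robot.get_obs(); R=Rn.from_quat(o['tool_rot']).as_matrix()
    og,Rp,tip=pickpose(); y=np.degrees(np.arctan2(Rp[1,0],Rp[0,0])); d=0 if yaw is None else yaw-y
    tgt=np.array([s[0]+np.cos(s[2])*sx-np.sin(s[2])*sy,s[1]+np.sin(s[2])*sx+np.cos(s[2])*sy,z])
    Q=Rn.from_euler('z',d,degrees=True).as_matrix(); tip2=o['position']+Q@(tip-o['position'])
    print("t",round(o['time'],2),"tcp",np.round(o['position'],4),"F",np.round(o['ft_force'],2),"grip",round(o['grip_width'],4),"tip sander",np.round(insander(tip),4),"pick yaw",round(y,2),"pitch z.x",round(Rp[2,0],4),"roll",round(Rp[2,1],4))
    print("  spin",round(-np.radians(d),4),"then tool move mm",np.round((Q@R).T@(tgt-tip2)*1000,1))
E
```

```text
[ 0.00049587 -0.00143751 -0.01693479]
```

Request:
play_rows(
  commands=[
    {"x": 0, "y": 0, "z": -4, "spin": 0},
    {"x": 0, "y": 0, "z": -8, "spin": 0},
    {"x": 0, "y": 0, "z": -20, "spin": 0},
    {"x": 0, "y": 0, "z": -20, "spin": 0},
    {"x": 0, "y": 0, "z": -20, "spin": 0},
    {"x": 0, "y": 0, "z": -20, "spin": 0},
    {"x": 0, "y": 0, "z": -20, "spin": 0},
    {"x": 0, "y": 0, "z": -20, "spin": 0},
  ],
)

```text
time: 13.8
position: [0.4482, 0.3079, 0.1909]
tool_rot: [0.14, 0.99, -0.004, 0.01]
ft_force: [-0.5, 0.2, -0.3]
grip_width: 0.0176
```

```bash
python3 -c "
from h import *
tipplan(0,.065,.2,7.72)"
```

```text
t 13.8 tcp [0.4482 0.3079 0.1909] F [-0.48  0.21 -0.27] grip 0.0176 tip sander [0.0107 0.2826 0.1747] pick yaw -16.09 pitch z.x -0.0089 roll -0.0068
  spin -0.4156 then tool move mm [  21.5 -267.5  -24.5]
```

Request:
play_rows(
  commands=[
    {"x": 0, "y": 0, "z": -15, "spin": 0},
    {"x": 0, "y": 0, "z": -15, "spin": -0.08},
    {"x": 0, "y": 0, "z": 0, "spin": -0.11},
    {"x": 0, "y": 0, "z": 0, "spin": -0.11},
    {"x": 0, "y": 0, "z": 0, "spin": -0.11},
    {"x": 0, "y": 0, "z": 0, "spin": 0},
  ],
)

```text
time: 14.4
position: [0.4472, 0.3085, 0.2297]
tool_rot: [-0.073, 0.997, -0.004, 0.013]
ft_force: [-0.3, -0.1, -1.1]
grip_width: 0.0175
```

```bash
python3 -c "
from chk import *
tipplan(0,.065,.2,7.72)
og,Rp,tip=pickpose()
chk('14',so=(110,310),to=(130,90),tips=(0,),extra=np.array([og,og+Rp@[.125,0,0],tip]))"
```

```text
t 14.4 tcp [0.4472 0.3085 0.2297] F [-0.27 -0.09 -1.11] grip 0.0175 tip sander [0.0212 0.3341 0.214 ] pick yaw 8.29 pitch z.x -0.0045 roll -0.0128
  spin 0.0099 then tool move mm [  21.8 -267.7   16.3]
```

View pics/scene14.png

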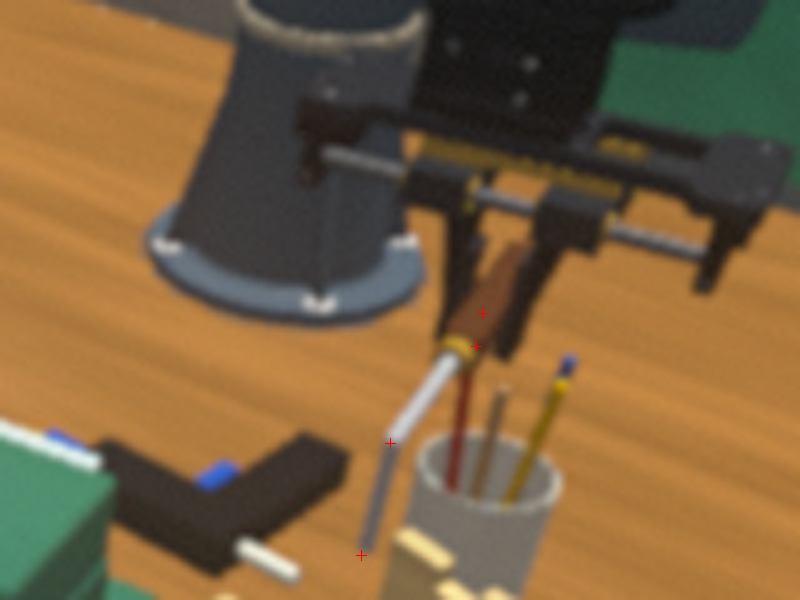

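View pics/top14.png

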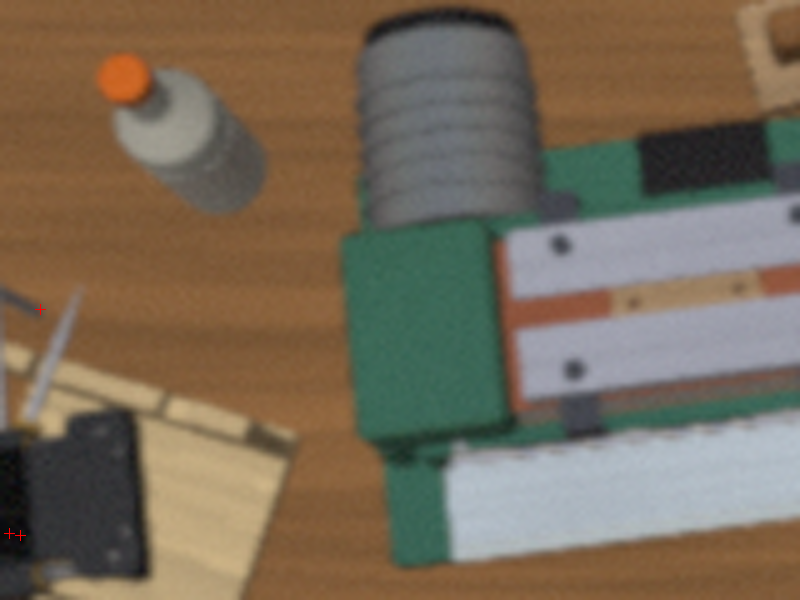

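Request:
play_rows(
  commands=[
    {"x": 2.4, "y": -20, "z": 0, "spin": 0.01},
    {"x": 2.4, "y": -35, "z": 0, "spin": 0},
    {"x": 2.4, "y": -35, "z": 0, "spin": 0},
    {"x": 2.4, "y": -35, "z": 0, "spin": 0},
    {"x": 2.4, "y": -35, "z": 0, "spin": 0},
    {"x": 2.4, "y": -35, "z": 0, "spin": 0},
    {"x": 2.4, "y": -30, "z": 0, "spin": 0},
    {"x": 0, "y": 0, "z": 0, "spin": 0},
  ],
)

```text
time: 15.3
position: [0.4595, 0.0766, 0.2316]
tool_rot: [-0.06, 0.998, -0.004, 0.014]
ft_force: [-0.0, 0.2, -0.4]
grip_width: 0.0177
```

```bash
python3 -c "
from chk import *
tipplan(0,.067,.165,7.72)"
```

```text
t 15.3 tcp [0.4595 0.0766 0.2316] F [-0.02  0.17 -0.45] grip 0.0177 tip sander [0.0023 0.0995 0.2161] pick yaw 6.85 pitch z.x -0.003 roll -0.0121
  spin -0.0152 then tool move mm [  3.7 -33.9  51.4]
```

Request:
play_rows(
  commands=[
    {"x": 2, "y": -17, "z": 10, "spin": -0.015},
    {"x": 2, "y": -16, "z": 15, "spin": 0},
    {"x": 0, "y": 0, "z": 15, "spin": 0},
    {"x": 0, "y": 0, "z": 10, "spin": 0},
    {"x": 0, "y": 0, "z": 0, "spin": 0},
  ],
)

```text
time: 15.8
position: [0.4619, 0.0431, 0.1813]
tool_rot: [-0.063, 0.998, -0.003, 0.015]
ft_force: [0.4, 0.3, -2.0]
grip_width: 0.0174
```

```bash
python3 -c "
from chk import *
tipplan(0,.067,.165,7.72)
og,Rp,tip=pickpose()
chk('15',so=(130,230),to=(130,130),tips=(0,),extra=np.array([og,og+Rp@[.125,0,0],tip]))"
```

```text
t 15.8 tcp [0.4619 0.0431 0.1813] F [ 0.36  0.29 -2.04] grip 0.0174 tip sander [0.0002 0.0669 0.1662] pick yaw 7.2 pitch z.x -0.0004 roll -0.0109
  spin -0.0091 then tool move mm [ 0.3 -1.   1.2]
```

View pics/scene15.png

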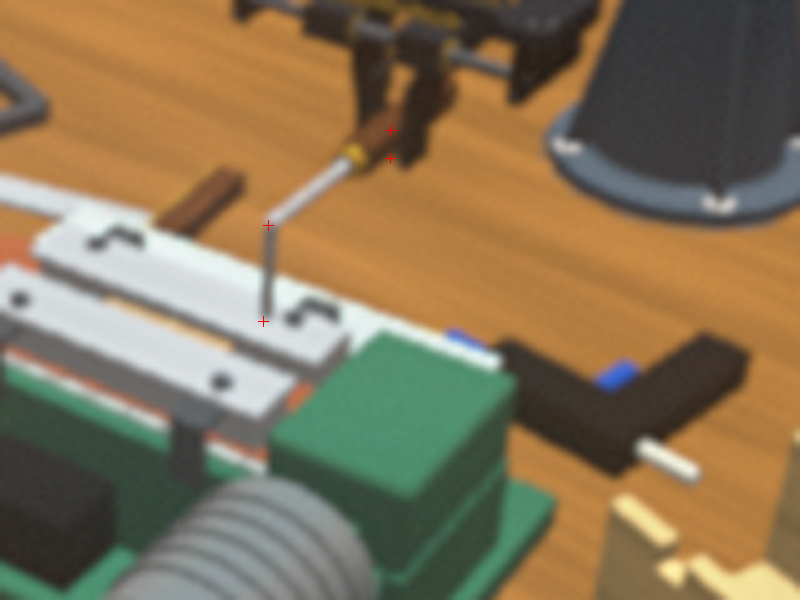

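View pics/top15.png

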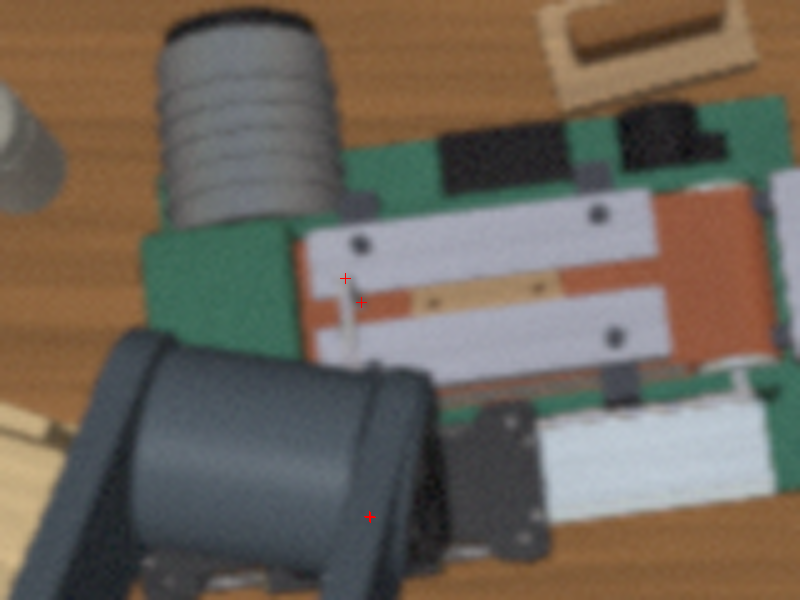

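```bash
python3 -c "
from h import *
og,Rp,tip=pickpose()
for n,a in (('top',(170,180)),('scene',(165,265))):
    c=cams.camera(n); b=cv2.resize(c['img'][a[0]:a[0]+40,a[1]:a[1]+50][:,:,::-1],(750,600),interpolation=cv2.INTER_CUBIC)
    for q in proj(c,np.array([og+Rp@[.125,0,0],tip])): cv2.drawMarker(b,(int((q[0]-a[1]+.5)*15),int((q[1]-a[0]+.5)*15)),(0,0,255),0,16)
    cv2.imwrite(f'pics/{n}16.png',b)"
```

```text
(no output)
```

View pics/top16.png

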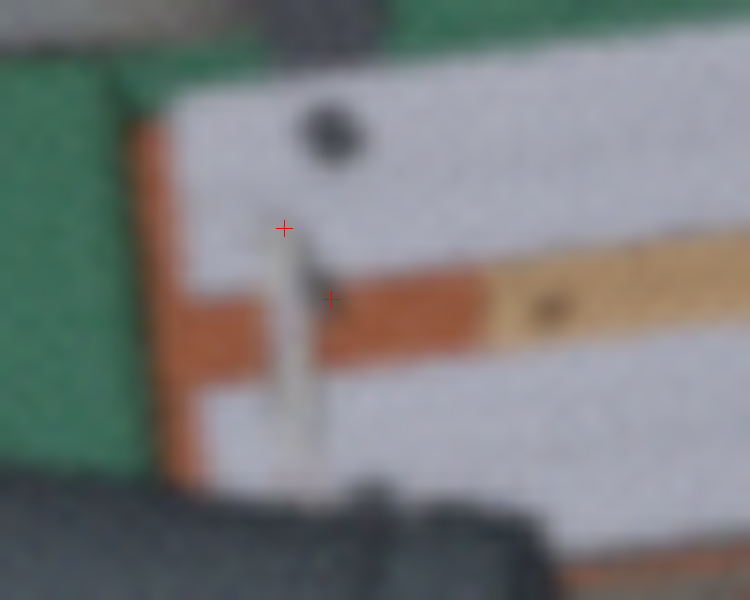

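View pics/scene16.png

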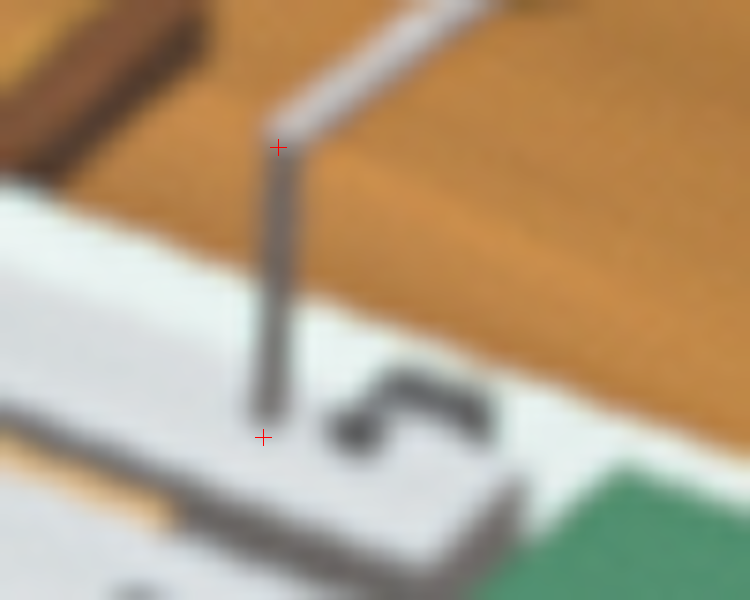

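Request:
play_rows(
  commands=[
    {"x": 0, "y": -1, "z": 5, "spin": -0.009},
    {"x": 0, "y": 0, "z": 8, "spin": 0},
    {"x": 0, "y": 0, "z": 5, "spin": 0},
    {"x": 0, "y": 0, "z": 0, "spin": 0},
  ],
)

```text
time: 16.4
position: [0.4653, 0.0423, 0.165]
tool_rot: [-0.069, 0.997, -0.004, 0.019]
ft_force: [-0.1, -0.3, -1.0]
grip_width: 0.0176
```

```bash
python3 -c "
from h import *
tipplan(0,.067,.125,7.72)
og,Rp,tip=pickpose()
for n,a in (('top',(170,180)),('scene',(170,265))):
    c=cams.camera(n); b=cv2.resize(c['img'][a[0]:a[0]+40,a[1]:a[1]+50][:,:,::-1],(750,600),interpolation=cv2.INTER_CUBIC)
    for q in proj(c,np.array([og+Rp@[.125,0,0],tip])): cv2.drawMarker(b,(int((q[0]-a[1]+.5)*15),int((q[1]-a[0]+.5)*15)),(0,0,255),0,16)
    cv2.imwrite(f'pics/{n}17.png',b)"
```

```text
t 16.4 tcp [0.4653 0.0423 0.165 ] F [-0.08 -0.3  -0.96] grip 0.0176 tip sander [0.0039 0.067  0.1508] pick yaw 7.88 pitch z.x 0.007 roll -0.0135
  spin 0.0029 then tool move mm [ 4.8  0.6 25.6]
```

View pics/top17.png

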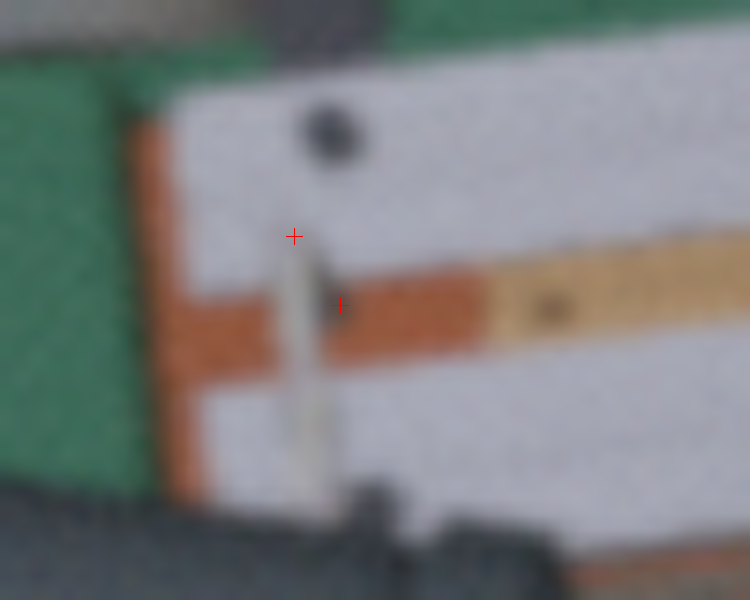

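View pics/scene17.png

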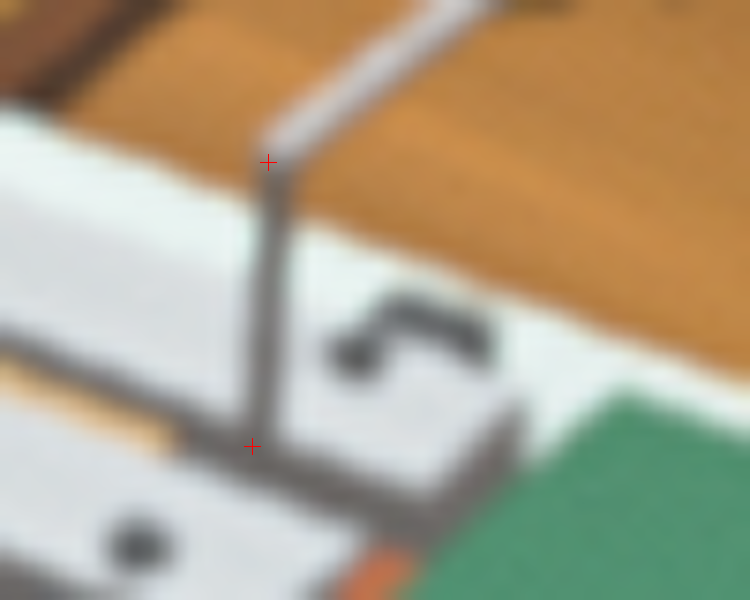

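Request:
play_rows(
  commands=[
    {"x": 3, "y": 0, "z": 0, "spin": 0.003},
    {"x": 2, "y": 0, "z": 3, "spin": 0},
    {"x": 1, "y": 0, "z": 4, "spin": 0},
    {"x": 1, "y": 0, "z": 4, "spin": 0},
    {"x": 0, "y": 0, "z": 0, "spin": 0},
  ],
)

```text
time: 17.0
position: [0.4592, 0.041, 0.1538]
tool_rot: [-0.067, 0.998, -0.005, 0.02]
ft_force: [0.9, 0.0, -1.3]
grip_width: 0.0178
```

```bash
python3 -c "
from h import *
tipplan(0,.067,.125,7.72)
og,Rp,tip=pickpose()
for n,a in (('top',(170,180)),('scene',(170,265))):
    c=cams.camera(n); b=cv2.resize(c['img'][a[0]:a[0]+40,a[1]:a[1]+50][:,:,::-1],(750,600),interpolation=cv2.INTER_CUBIC)
    for q in proj(c,np.array([og+Rp@[.125,0,0],tip])): cv2.drawMarker(b,(int((q[0]-a[1]+.5)*15),int((q[1]-a[0]+.5)*15)),(0,0,255),0,16)
    cv2.imwrite(f'pics/{n}18.png',b)"
```

```text
t 17.0 tcp [0.4592 0.041  0.1538] F [ 0.88  0.02 -1.3 ] grip 0.0178 tip sander [-0.0023  0.066   0.1399] pick yaw 7.68 pitch z.x 0.0096 roll -0.0141
  spin -0.0007 then tool move mm [-1.7  1.1 15. ]
```

View pics/top18.png

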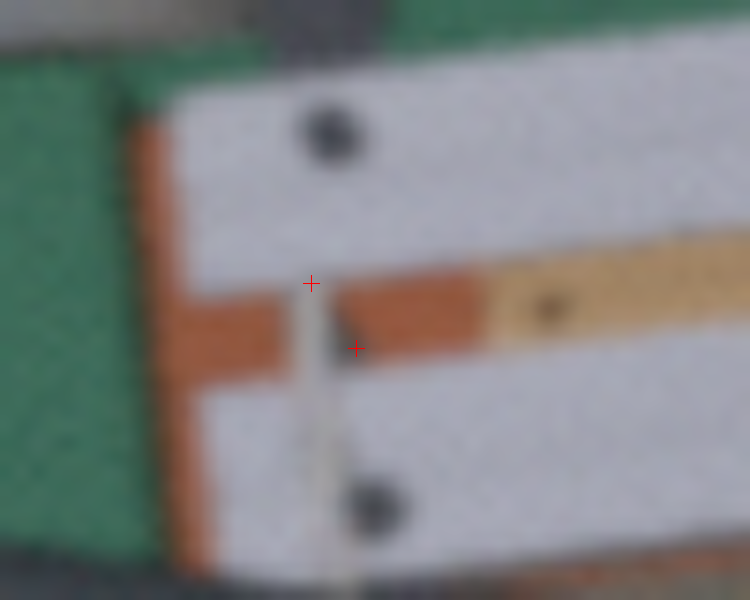

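View pics/scene18.png

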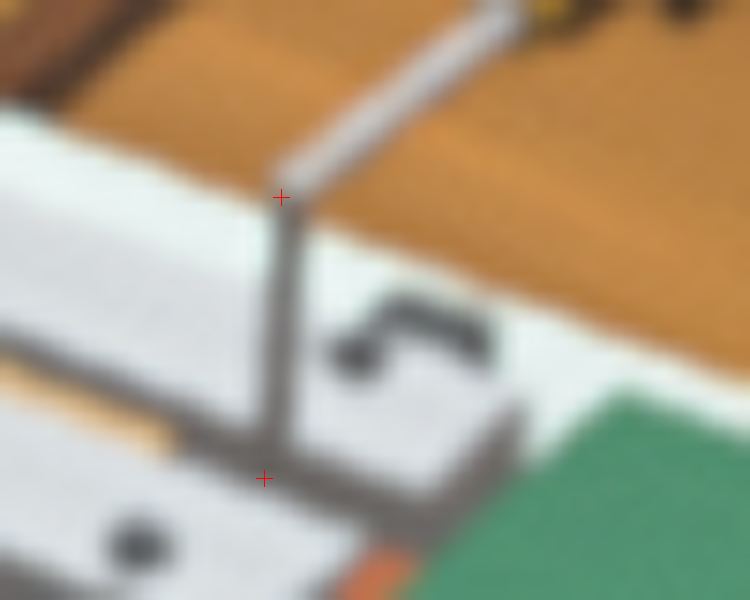

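Request:
play_rows(
  commands=[
    {"x": -2, "y": 0, "z": 1, "spin": 0},
    {"x": -0.5, "y": 0, "z": 4, "spin": 0},
    {"x": 0, "y": 0, "z": 4, "spin": 0},
    {"x": 0, "y": 0, "z": 3, "spin": 0},
    {"x": 0, "y": 0, "z": 0, "spin": 0},
  ],
)

```text
time: 17.6
position: [0.4628, 0.0413, 0.1413]
tool_rot: [-0.067, 0.998, -0.005, 0.02]
ft_force: [0.8, -0.5, -1.5]
grip_width: 0.0177
```

```bash
python3 -c "
from h import *
tipplan(0,.067,.125,7.72)
og,Rp,tip=pickpose()
for n,a in (('top',(170,180)),('scene',(170,265))):
    c=cams.camera(n); b=cv2.resize(c['img'][a[0]:a[0]+40,a[1]:a[1]+50][:,:,::-1],(750,600),interpolation=cv2.INTER_CUBIC)
    for q in proj(c,np.array([og+Rp@[.125,0,0],tip])): cv2.drawMarker(b,(int((q[0]-a[1]+.5)*15),int((q[1]-a[0]+.5)*15)),(0,0,255),0,16)
    cv2.imwrite(f'pics/{n}19.png',b)"
```

```text
t 17.6 tcp [0.4628 0.0413 0.1413] F [ 0.79 -0.46 -1.52] grip 0.0177 tip sander [0.0013 0.0658 0.1274] pick yaw 7.7 pitch z.x 0.0097 roll -0.0142
  spin -0.0004 then tool move mm [1.4 1.2 2.4]
```

View pics/top19.png

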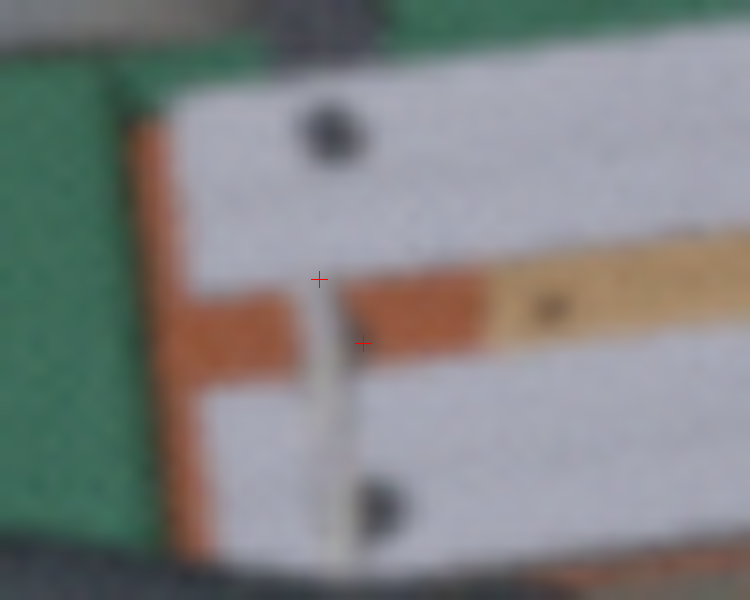

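View pics/scene19.png

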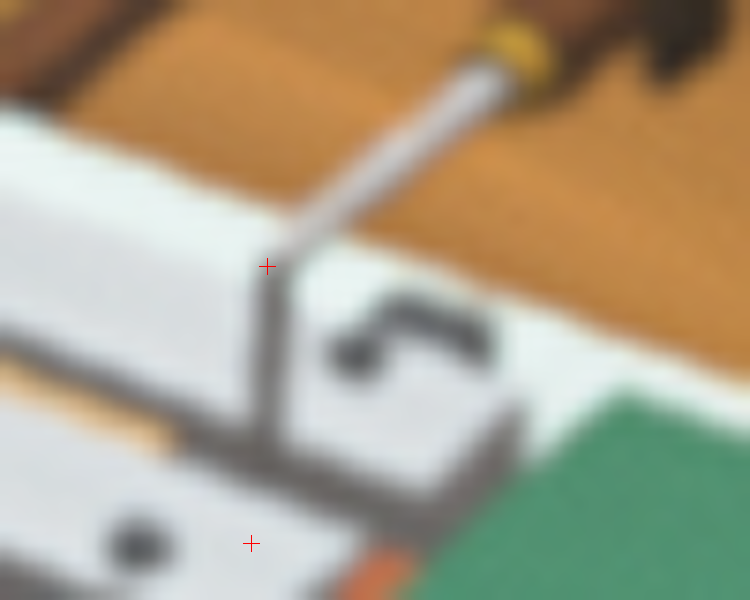

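Request:
play_rows(
  commands=[
    {"x": 1, "y": 0, "z": 2, "spin": 0},
    {"x": 0, "y": 0, "z": 2, "spin": 0},
    {"x": 0, "y": 0, "z": 0, "spin": 0},
  ],
)

```text
time: 18.0
position: [0.4623, 0.041, 0.1375]
tool_rot: [-0.067, 0.997, -0.005, 0.021]
ft_force: [1.2, -0.3, -1.7]
grip_width: 0.0178
```

Request:
play_rows(
  commands=[
    {"x": 0, "y": 0, "z": 2, "spin": 0},
    {"x": 0, "y": 0, "z": 0, "spin": 0},
  ],
)

```text
time: 18.2
position: [0.4624, 0.041, 0.1354]
tool_rot: [-0.067, 0.997, -0.005, 0.021]
ft_force: [0.4, 0.5, -1.1]
grip_width: 0.0174
```

Request:
play_rows(
  commands=[
    {"x": 0, "y": 0, "z": 2, "spin": 0},
    {"x": 0, "y": 0, "z": 0, "spin": 0},
  ],
)

```text
time: 18.4
position: [0.4625, 0.041, 0.1333]
tool_rot: [-0.067, 0.997, -0.005, 0.021]
ft_force: [-0.2, 0.3, -1.6]
grip_width: 0.0178
```

Request:
play_rows(
  commands=[
    {"x": 0, "y": -8, "z": 0, "spin": 0},
    {"x": 0, "y": -10, "z": 0, "spin": 0},
    {"x": 0, "y": -10, "z": 0, "spin": 0},
    {"x": 0, "y": -10, "z": 0, "spin": 0},
    {"x": 0, "y": 0, "z": 0, "spin": 0},
  ],
)

```text
time: 18.9
position: [0.4687, -0.0006, 0.1339]
tool_rot: [-0.067, 0.997, -0.005, 0.022]
ft_force: [0.3, 0.7, -1.6]
grip_width: 0.0177
```

```bash
cat > lk.py <<'E'
from h import *
def lk(tag,a,w=(120,160),sc=5,name='top'):
    og,Rp,tip=pickpose(); c=cams.camera(name)
    b=cv2.resize(c['img'][a[0]:a[0]+w[0],a[1]:a[1]+w[1]][:,:,::-1],(w[1]*sc,w[0]*sc),interpolation=cv2.INTER_CUBIC)
    for q in proj(c,np.array([tip])): cv2.drawMarker(b,(int((q[0]-a[1]+.5)*sc),int((q[1]-a[0]+.5)*sc)),(0,0,255),0,10)
    cv2.imwrite(f'pics/{name}{tag}.png',b)
E
python3 -c "
from lk import *
tipplan(0,-.196,.120,7.72); lk('20',(150,160),(75,100),8)"
```

```text
t 18.9 tcp [ 0.4687 -0.0006  0.1339] F [ 0.34  0.68 -1.65] grip 0.0177 tip sander [0.0017 0.0235 0.1204] pick yaw 7.71 pitch z.x 0.0122 roll -0.0156
  spin -0.0003 then tool move mm [   1.9 -219.5    3.3]
```

View pics/top20.png

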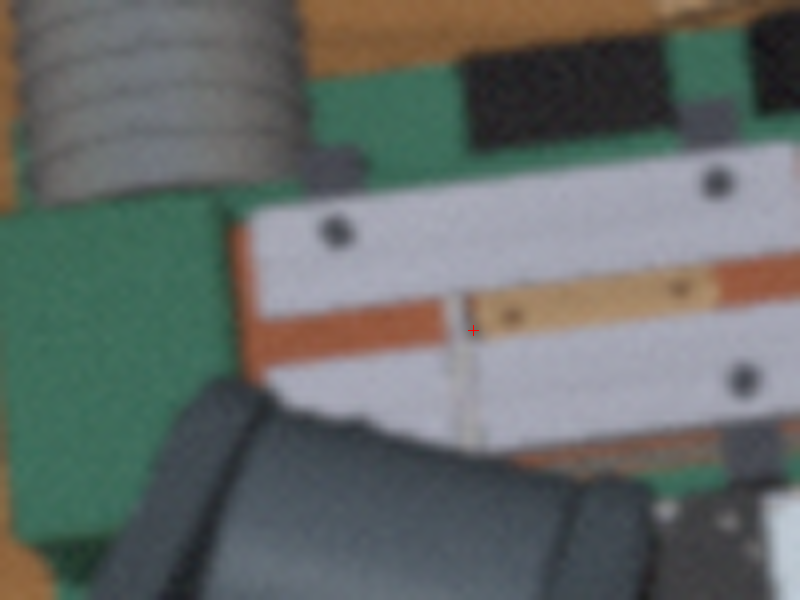

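Request:
play_rows(
  commands=[
    {"x": 0.3, "y": -12, "z": 0.2, "spin": 0},
    {"x": 0.3, "y": -12, "z": 0.2, "spin": 0},
    {"x": 0.3, "y": -12, "z": 0.2, "spin": 0},
    {"x": 0.2, "y": -12, "z": 0.2, "spin": 0},
    {"x": 0.2, "y": -12, "z": 0.2, "spin": 0},
    {"x": 0.2, "y": -12, "z": 0.2, "spin": 0},
    {"x": 0, "y": -12, "z": 0.2, "spin": 0},
    {"x": 0, "y": 0, "z": 0, "spin": 0},
  ],
)

```text
time: 19.75
position: [0.4793, -0.0919, 0.1335]
tool_rot: [-0.067, 0.997, -0.005, 0.022]
ft_force: [-0.2, 0.3, -2.2]
grip_width: 0.0174
```

```bash
python3 -c "
from lk import *
tipplan(0,-.196,.120,7.72); lk('21',(140,200),(75,100),8)"
```

```text
t 19.75 tcp [ 0.4793 -0.0919  0.1335] F [-0.19  0.3  -2.15] grip 0.0174 tip sander [-1.000e-04 -6.850e-02  1.199e-01] pick yaw 7.68 pitch z.x 0.0122 roll -0.0159
  spin -0.0007 then tool move mm [  -0.  -127.6    1.7]
```

View pics/top21.png

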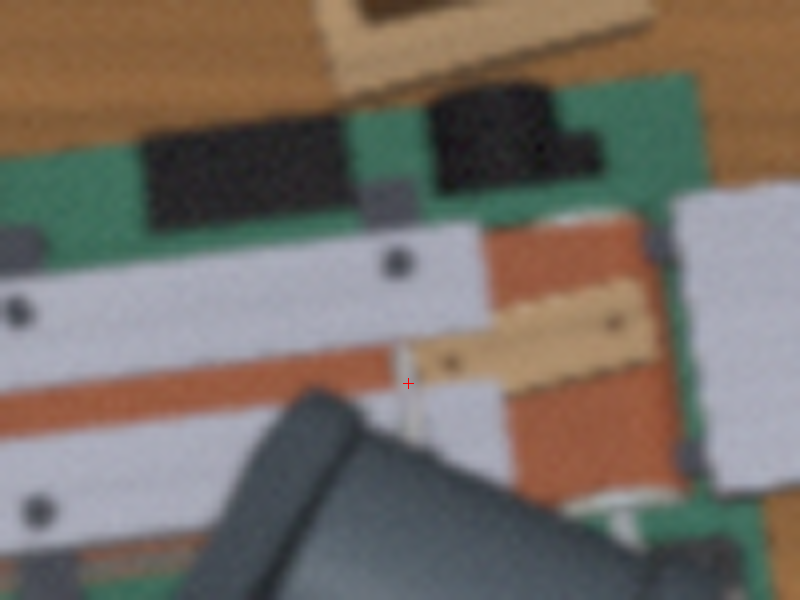

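Request:
play_rows(
  commands=[
    {"x": 0, "y": -10, "z": 0.2, "spin": 0},
    {"x": 0, "y": -10, "z": 0.2, "spin": 0},
    {"x": 0, "y": -10, "z": 0.2, "spin": 0},
    {"x": 0, "y": -10, "z": 0.2, "spin": 0},
    {"x": 0, "y": -10, "z": 0.2, "spin": 0},
    {"x": 0, "y": 0, "z": 0, "spin": 0},
  ],
)

```text
time: 20.4
position: [0.4858, -0.1441, 0.1328]
tool_rot: [-0.068, 0.997, -0.005, 0.021]
ft_force: [-0.0, 0.2, -0.7]
grip_width: 0.0179
```

```bash
python3 -c "
from lk import *
tipplan(0,-.196,.120,7.72); lk('22',(140,230),(75,100),8)"
```

```text
t 20.4 tcp [ 0.4858 -0.1441  0.1328] F [-0.03  0.15 -0.65] grip 0.0179 tip sander [-0.0008 -0.1208  0.1191] pick yaw 7.79 pitch z.x 0.0108 roll -0.0147
  spin 0.0012 then tool move mm [ -0.7 -75.1   0. ]
```

View pics/top22.png

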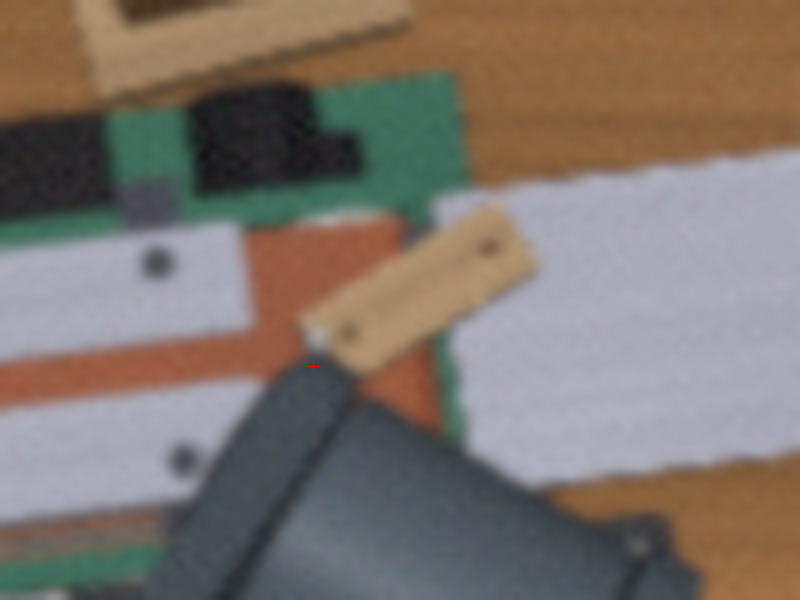

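```bash
cat > lath.py <<'E'
from h import *
def lath(show=True):
    c=cams.camera('top'); hsv=cv2.cvtColor(c['img'],cv2.COLOR_RGB2HSV)
    r=nets.outline_of(c,'lath'); sd=np.load('sander.npy')
    for d in r[:2]:
        pts=np.argwhere(d['region'])[:,::-1].astype(np.float32)
        rect=cv2.minAreaRect(pts); bx=cv2.boxPoints(rect)
        w=unproj(c,bx,.133); s=np.array([insander(p) for p in w])
        ctr=insander(unproj(c,[rect[0]],.133)[0])
        print('lath',round(d['conf'],2),len(pts),'ctr',np.round(ctr[:2]*1000,1),'box',np.round(s[:,:2]*1000,0).tolist())
E
python3 -c "
from lath import *
lath()"
```

```text
lath 0.87 318 ctr [  18.  -161.8] box [[15.0, -117.0], [52.0, -193.0], [21.0, -207.0], [-15.0, -131.0]]
lath 0.65 1298 ctr [-102.3   31.5] box [[-73.0, 145.0], [-70.0, -82.0], [-132.0, -82.0], [-134.0, 143.0]]
```

Request:
play_rows(
  commands=[
    {"x": 0, "y": 4, "z": 0, "spin": 0},
    {"x": 0, "y": 0, "z": -15, "spin": 0},
    {"x": 0, "y": 0, "z": -12, "spin": 0},
    {"x": -15, "y": -15, "z": 0, "spin": 0},
    {"x": -18, "y": -20, "z": 0, "spin": 0},
    {"x": -18, "y": -18, "z": 0, "spin": 0},
    {"x": 0, "y": 0, "z": 0, "spin": 0},
  ],
)

```text
time: 21.25
position: [0.5392, -0.1776, 0.1622]
tool_rot: [-0.071, 0.997, -0.002, 0.018]
ft_force: [0.5, -0.1, -0.3]
grip_width: 0.0175
```

```bash
python3 -c "
from lk import *
from lath import *
tipplan(.050,-.170,.120,7.72); lk('23',(140,230),(75,100),8); lath()"
```

```text
t 21.25 tcp [ 0.5392 -0.1776  0.1622] F [ 0.49 -0.11 -0.29] grip 0.0175 tip sander [ 0.0475 -0.1601  0.1478] pick yaw 8.15 pitch z.x 0.0049 roll -0.0083
  spin 0.0075 then tool move mm [-1.5 -8.8 27.9]
```

View pics/top23.png

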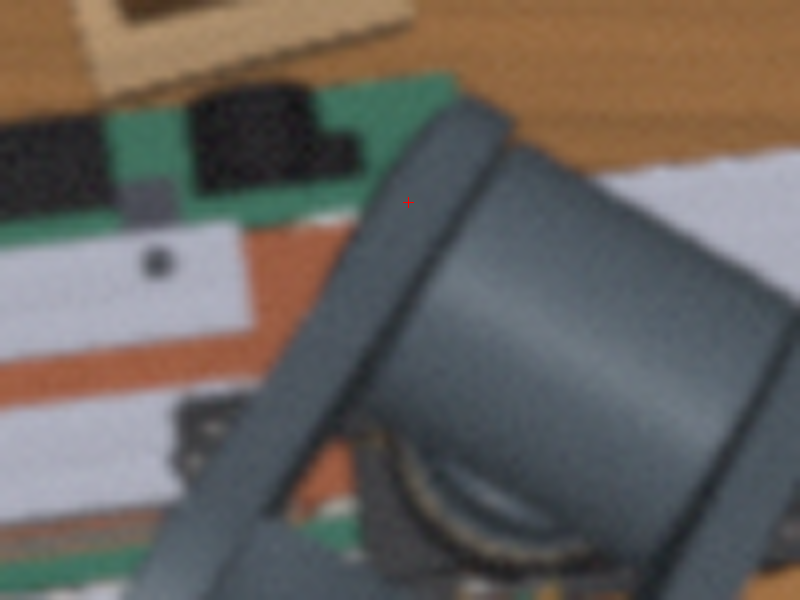

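```bash
python3 -c "
from lk import *
lk('23',(120,165),(90,120),6,'scene')"
```

```text
(no output)
```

View pics/scene23.png

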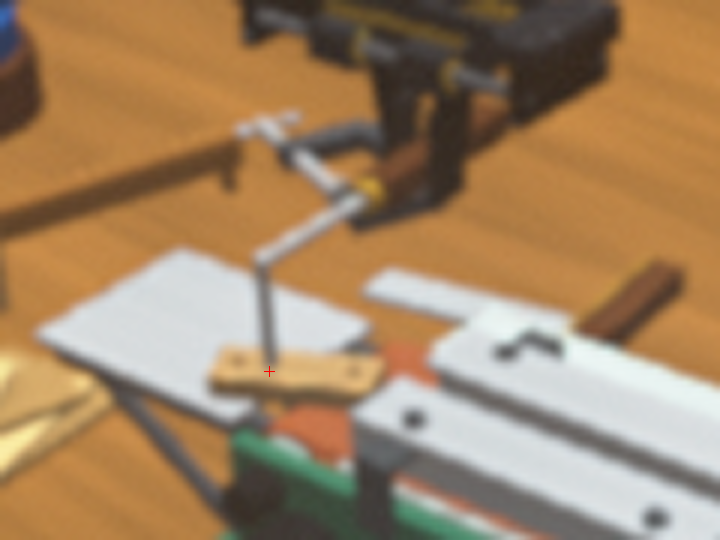

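Request:
play_rows(
  commands=[
    {"x": -3, "y": -9, "z": 0, "spin": 0.007},
    {"x": 0, "y": 0, "z": 8, "spin": 0},
    {"x": 0, "y": 0, "z": 8, "spin": 0},
    {"x": 0, "y": 0, "z": 7, "spin": 0},
    {"x": 0, "y": 0, "z": 3, "spin": 0},
    {"x": 0, "y": 0, "z": 0, "spin": 0},
  ],
)

```text
time: 22.05
position: [0.5369, -0.1809, 0.132]
tool_rot: [-0.068, 0.998, 0.002, 0.013]
ft_force: [0.0, -0.0, -0.9]
grip_width: 0.0173
```

```bash
python3 -c "
from lk import *
tipplan(.022,-.170,.120,7.72); lk('24',(120,165),(90,120),6,'scene')"
```

```text
t 22.05 tcp [ 0.5369 -0.1809  0.132 ] F [ 0.   -0.01 -0.86] grip 0.0173 tip sander [ 0.0443 -0.1635  0.1164] pick yaw 7.8 pitch z.x -0.0049 roll -0.0
  spin 0.0013 then tool move mm [22.2 -6.4 -4.2]
```

View pics/scene24.png

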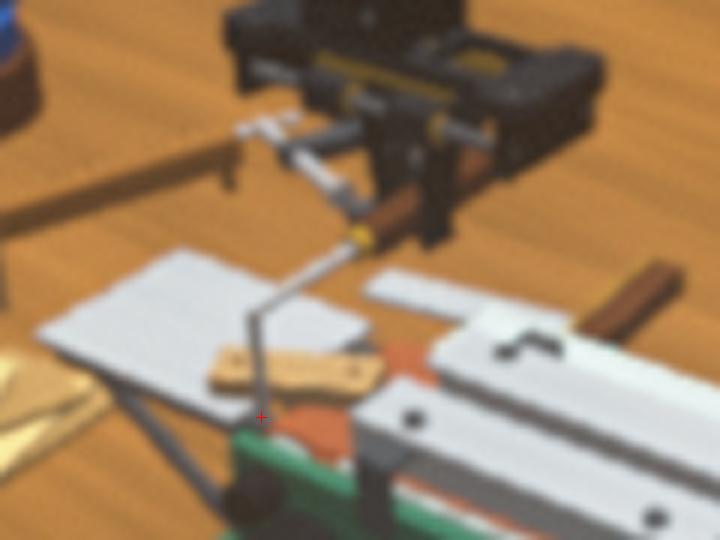

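Request:
play_rows(
  commands=[
    {"x": 0, "y": 0, "z": -4, "spin": 0},
    {"x": 0, "y": -6, "z": 0, "spin": 0},
    {"x": 5, "y": 0, "z": 0, "spin": 0},
    {"x": 6, "y": 0, "z": 0, "spin": 0},
    {"x": 6, "y": 0, "z": 0, "spin": 0},
    {"x": 5, "y": 0, "z": 0, "spin": 0},
    {"x": 0, "y": 0, "z": 0, "spin": 0},
  ],
)

```text
time: 22.8
position: [0.5144, -0.1912, 0.1371]
tool_rot: [-0.068, 0.998, 0.001, 0.014]
ft_force: [-0.4, 0.4, -1.7]
grip_width: 0.0176
```

```bash
python3 -c "
from lk import *
tipplan(.022,-.170,.120,7.72); lk('25',(120,165),(90,120),6,'scene')
c=cams.camera('scene')
for d in nets.outline_of(c,'lath')[:2]:
    m=np.argwhere(d['region'])[:,::-1].astype(np.float32); bx=cv2.boxPoints(cv2.minAreaRect(m)); print(d['conf'],len(m),[np.round(insander(p)[:2]*1000).tolist() for p in unproj(c,bx,.13)])"
```

```text
t 22.8 tcp [ 0.5144 -0.1912  0.1371] F [-0.37  0.42 -1.7 ] grip 0.0176 tip sander [ 0.0207 -0.1708  0.1217] pick yaw 7.79 pitch z.x -0.003 roll -0.0018
  spin 0.0012 then tool move mm [-1.2  0.9  1.7]
0.72 172 [[27.0, -191.0], [-12.0, -217.0], [-20.0, -124.0], [19.0, -103.0]]
0.37 859 [[-99.0, 151.0], [-188.0, 266.0], [-67.0, 312.0], [12.0, 210.0]]
```

View pics/scene25.png

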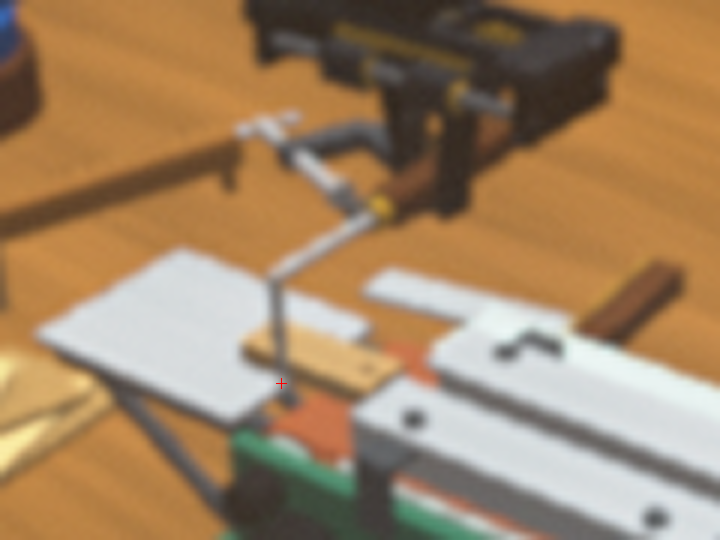

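```bash
python3 -c "
from h import *
c=cams.camera('scene')
px=np.array([(243,345),(272,323),(370,391),(402,366)],float); px=(px+.5)/6-.5+[165,120]
print(np.round([insander(p)[:2]*1000 for p in unproj(c,px,.134)]))"
```

```text
[[  19. -197.]
 [  -5. -199.]
 [  15. -117.]
 [ -12. -118.]]
```

Request:
play_rows(
  commands=[
    {"x": -5, "y": 0, "z": 0, "spin": 0},
    {"x": 0, "y": 0, "z": -14, "spin": 0},
    {"x": 0, "y": 0, "z": -14, "spin": 0},
    {"x": 0, "y": 20, "z": 0, "spin": 0},
    {"x": 4, "y": 25, "z": 0, "spin": 0},
    {"x": 10, "y": 20, "z": 0, "spin": 0},
    {"x": 10, "y": 0, "z": 0, "spin": 0},
    {"x": 0, "y": 0, "z": 0, "spin": 0},
  ],
)

```text
time: 23.8
position: [0.4878, -0.123, 0.1633]
tool_rot: [-0.069, 0.998, 0.002, 0.014]
ft_force: [0.2, -0.8, -1.0]
grip_width: 0.0177
```

```bash
python3 -c "
from lk import *
from lath import *
tipplan(0,-.108,.120,7.72); lk('26',(140,230),(75,100),8);lk('26',(120,165),(90,120),6,'scene');lath()"
```

```text
t 23.8 tcp [ 0.4878 -0.123   0.1633] F [ 0.17 -0.82 -0.98] grip 0.0177 tip sander [ 0.0035 -0.0992  0.148 ] pick yaw 7.9 pitch z.x -0.002 roll 0.0003
  spin 0.0031 then tool move mm [ 4.3 -8.5 27.9]
lath 0.67 282 ctr [   0.3 -161.8] box [[17.0, -120.0], [15.0, -205.0], [-17.0, -204.0], [-14.0, -118.0]]
lath 0.63 1029 ctr [-102.1   41.8] box [[-72.0, 146.0], [-72.0, -62.0], [-132.0, -62.0], [-132.0, 144.0]]
```

View pics/top26.png

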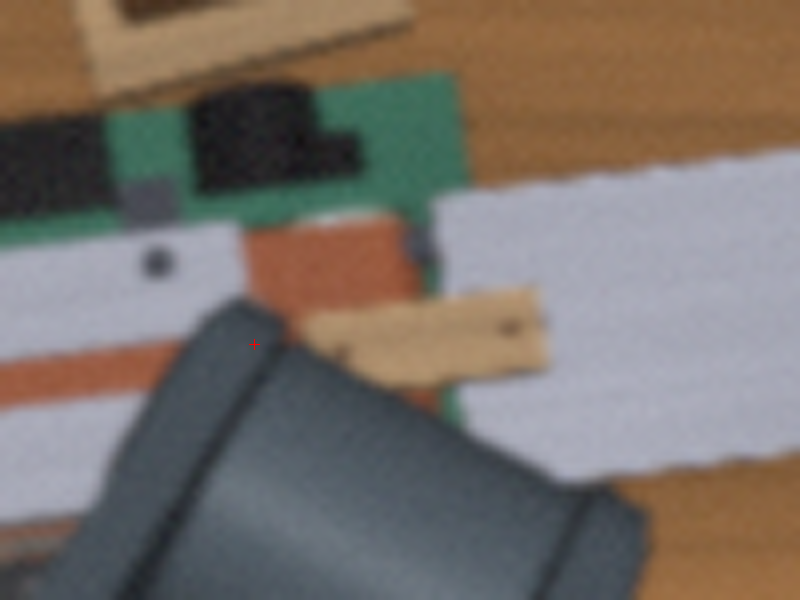

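View pics/scene26.png

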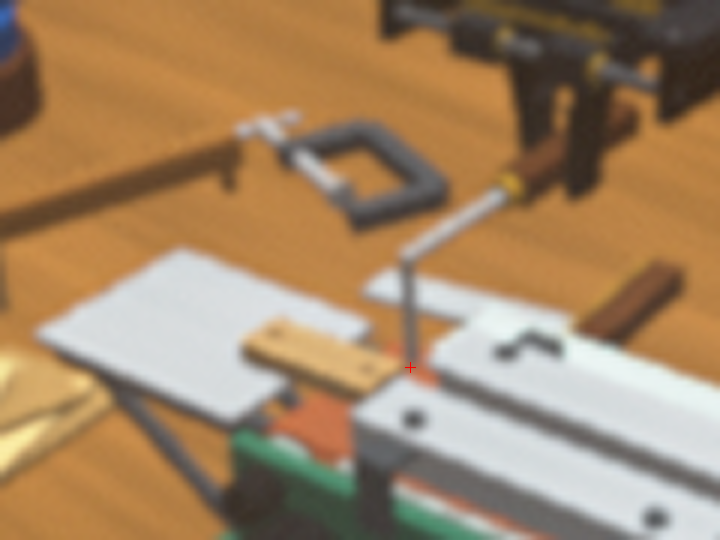

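Request:
play_rows(
  commands=[
    {"x": 3, "y": -5, "z": 0, "spin": 0},
    {"x": 0, "y": 0, "z": 8, "spin": 0},
    {"x": 0, "y": 0, "z": 8, "spin": 0},
    {"x": 0, "y": 0, "z": 7, "spin": 0},
    {"x": 0, "y": 0, "z": 4, "spin": 0},
    {"x": 0, "y": 0, "z": 0, "spin": 0},
  ],
)

```text
time: 24.6
position: [0.49, -0.1332, 0.1336]
tool_rot: [-0.067, 0.998, 0.001, 0.016]
ft_force: [-0.8, -0.2, -1.5]
grip_width: 0.0177
```

```bash
python3 -c "
from lk import *
from lath import *
tipplan(0.001,-.196,.120,7.72)"
```

```text
t 24.6 tcp [ 0.49   -0.1332  0.1336] F [-0.8  -0.24 -1.5 ] grip 0.0177 tip sander [ 0.0045 -0.1104  0.1187] pick yaw 7.62 pitch z.x 0.0013 roll -0.002
  spin -0.0017 then tool move mm [  3.5 -85.8  -1.5]
```

Request:
play_rows(
  commands=[
    {"x": 3, "y": 0, "z": -1, "spin": 0},
    {"x": 0, "y": -6, "z": 0, "spin": 0},
    {"x": 0, "y": -7, "z": 0, "spin": 0},
    {"x": 0, "y": -7, "z": 0, "spin": 0},
    {"x": 0, "y": -6, "z": 0, "spin": 0},
    {"x": 0, "y": 0, "z": 0, "spin": 0},
  ],
)

```text
time: 25.2
position: [0.4912, -0.1623, 0.1352]
tool_rot: [-0.067, 0.998, 0.0, 0.017]
ft_force: [0.1, 0.2, -0.8]
grip_width: 0.0177
```

```bash
python3 -c "
from lk import *
from lath import *
tipplan(0.001,-.196,.120,7.72); lk('27',(140,230),(75,100),8);lk('27',(120,165),(90,120),6,'scene');lath()"
```

```text
t 25.2 tcp [ 0.4912 -0.1623  0.1352] F [ 0.09  0.18 -0.85] grip 0.0177 tip sander [ 0.0019 -0.1394  0.1205] pick yaw 7.65 pitch z.x 0.0028 roll -0.0036
  spin -0.0013 then tool move mm [  0.9 -56.8   0.5]
lath 0.53 201 ctr [  -0.5 -196.4] box [[15.0, -166.0], [15.0, -228.0], [-16.0, -227.0], [-16.0, -165.0]]
```

View pics/top27.png

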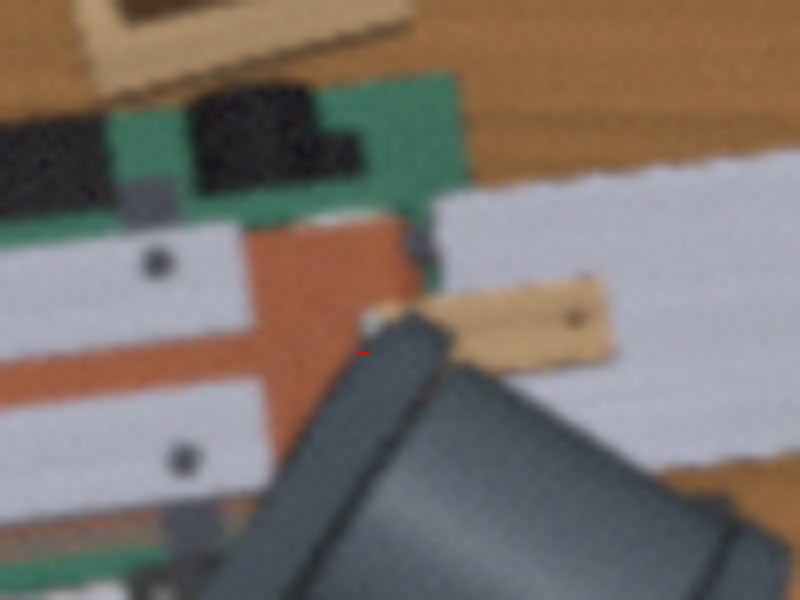

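Request:
play_rows(
  commands=[
    {"x": 0.3, "y": -7, "z": 0, "spin": 0},
    {"x": 0, "y": -7, "z": 0, "spin": 0},
    {"x": 0, "y": -7, "z": 0, "spin": 0},
    {"x": 0, "y": -5, "z": 0, "spin": 0},
    {"x": 0, "y": 0, "z": 0, "spin": 0},
  ],
)

```text
time: 25.9
position: [0.4939, -0.1884, 0.1349]
tool_rot: [-0.068, 0.998, 0.001, 0.016]
ft_force: [-0.0, 0.6, -1.7]
grip_width: 0.0176
```

```bash
python3 -c "
from lk import *
from lath import *
tipplan(0.001,-.196,.120,7.72); lk('28',(140,230),(75,100),8);lk('28',(120,165),(90,120),6,'scene');lath()"
```

```text
t 25.9 tcp [ 0.4939 -0.1884  0.1349] F [-0.04  0.6  -1.68] grip 0.0176 tip sander [ 0.001  -0.1653  0.12  ] pick yaw 7.77 pitch z.x 0.0014 roll -0.0024
  spin 0.0008 then tool move mm [ -0.  -30.6  -0. ]
lath 0.72 184 ctr [ 1.000e-01 -2.135e+02] box [[15.0, -174.0], [17.0, -253.0], [-15.0, -253.0], [-17.0, -174.0]]
lath 0.57 11346 ctr [ 26.4 -58. ] box [[191.0, 200.0], [195.0, -319.0], [-132.0, -306.0], [-132.0, 188.0]]
```

View pics/scene28.png

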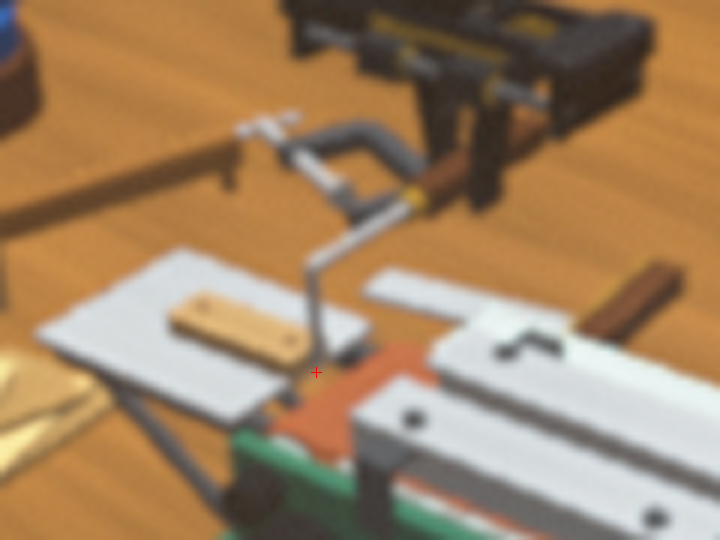

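View pics/top28.png

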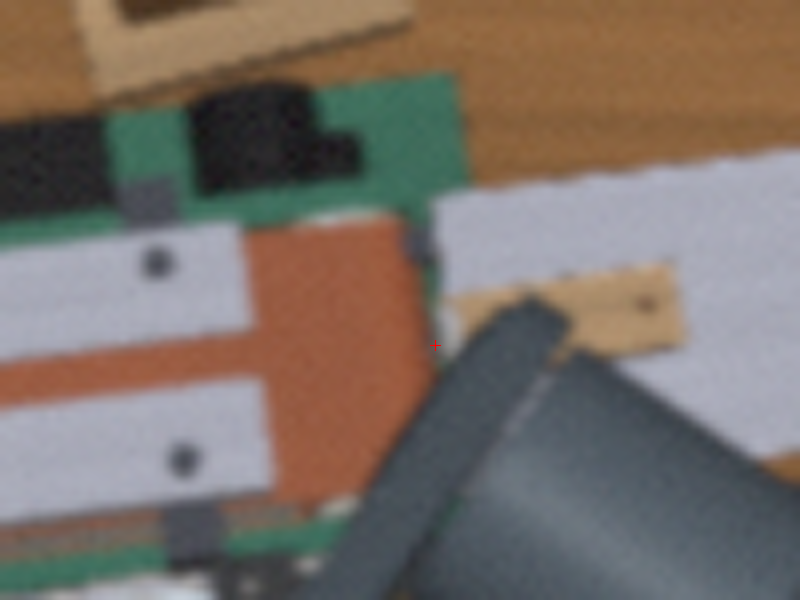

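Request:
play_rows(
  commands=[
    {"x": 0, "y": 0, "z": -2, "spin": 0},
    {"x": 0, "y": -7, "z": 0, "spin": 0},
    {"x": 0, "y": -7, "z": 0, "spin": 0},
    {"x": 0, "y": -7, "z": 0, "spin": 0},
    {"x": 0, "y": -6, "z": 0, "spin": 0},
    {"x": 0, "y": 0, "z": 0, "spin": 0},
  ],
)

```text
time: 26.7
position: [0.4974, -0.2159, 0.137]
tool_rot: [-0.069, 0.997, 0.001, 0.016]
ft_force: [-0.4, -0.8, -1.3]
grip_width: 0.0178
```

```bash
python3 -c "
from lk import *
from lath import *
tipplan(0.001,-.196,.120,7.72); lk('29',(140,230),(75,100),8);lk('29',(120,165),(90,120),6,'scene');lath()"
```

```text
t 26.7 tcp [ 0.4974 -0.2159  0.137 ] F [-0.42 -0.8  -1.28] grip 0.0178 tip sander [ 0.0007 -0.1927  0.122 ] pick yaw 7.88 pitch z.x 0.0008 roll -0.0018
  spin 0.0028 then tool move mm [-0.2 -2.9  2.1]
lath 0.74 170 ctr [   6.6 -241.4] box [[25.0, -202.0], [18.0, -284.0], [-12.0, -281.0], [-5.0, -199.0]]
```

View pics/scene29.png

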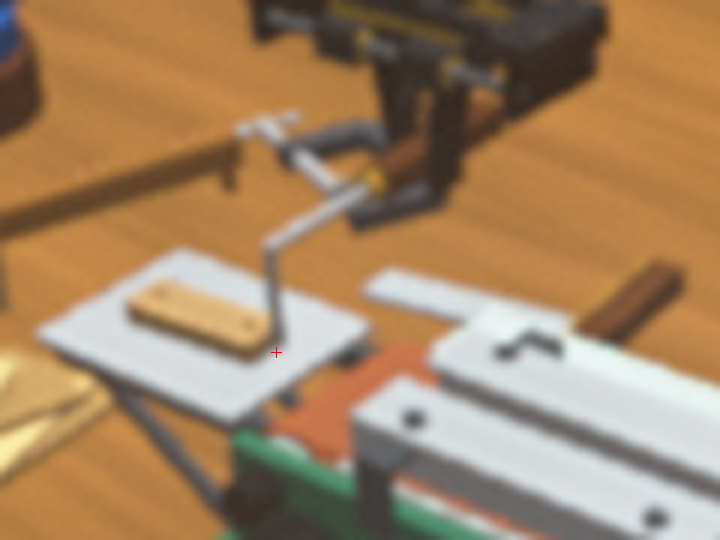

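Request:
play_rows(
  commands=[
    {"x": 0, "y": 7, "z": 0, "spin": 0},
    {"x": 0, "y": 3, "z": -10, "spin": 0},
    {"x": 0, "y": 0, "z": -20, "spin": 0},
    {"x": 0, "y": 0, "z": -25, "spin": 0},
    {"x": 0, "y": 0, "z": -25, "spin": 0},
    {"x": 0, "y": 0, "z": -20, "spin": 0},
    {"x": 0, "y": 15, "z": 0, "spin": 0},
    {"x": 0, "y": 30, "z": 0, "spin": 0},
  ],
)

```text
time: 27.7
position: [0.4853, -0.1564, 0.2433]
tool_rot: [-0.069, 0.997, 0.002, 0.015]
ft_force: [-0.1, -0.0, -1.8]
grip_width: 0.0178
```

```bash
python3 -c "
from h import *
from lath import *
plan(.4562,.3087,None,73.97);tipplan(0,-.196,.12,7.72); lath()"
```

```text
t 27.7 pos [ 0.4853 -0.1564  0.2433] yawy 97.92 tilt 1.77 grip 0.0178 F [-0.12 -0.04 -1.84] M [ 0.02  0.1  -0.04]
 delta tool mm [-35.3 464.7   1.8] spin total 0.418  delta if spun first [156.3 439.   -4.1]
t 27.7 tcp [ 0.4853 -0.1564  0.2433] F [-0.12 -0.04 -1.84] grip 0.0178 tip sander [-0.0033 -0.1321  0.2283] pick yaw 7.9 pitch z.x 0.0004 roll -0.0005
  spin 0.0031 then tool move mm [  0.  -63.7 108.2]
lath 0.67 100 ctr [-162.2 -146.2] box [[-143.0, -138.0], [-146.0, -160.0], [-181.0, -155.0], [-178.0, -133.0]]
lath 0.56 247 ctr [   2.5 -243.7] box [[17.0, -206.0], [21.0, -281.0], [-12.0, -281.0], [-16.0, -207.0]]
```

Request:
play_rows(
  commands=[
    {"x": -3, "y": 30, "z": 0, "spin": 0},
    {"x": -3, "y": 40, "z": 0, "spin": 0},
    {"x": -3, "y": 40, "z": 0, "spin": 0},
    {"x": -3, "y": 40, "z": 0, "spin": 0},
    {"x": -3, "y": 40, "z": 0, "spin": 0},
    {"x": -3, "y": 40, "z": 0, "spin": 0},
    {"x": -3, "y": 40, "z": 0, "spin": 0},
    {"x": -3, "y": 40, "z": 0, "spin": 0},
  ],
)

```text
time: 28.6
position: [0.4545, 0.1712, 0.2396]
tool_rot: [-0.069, 0.998, 0.005, 0.009]
ft_force: [1.0, -0.1, -1.7]
grip_width: 0.0173
```

Request:
play_rows(
  commands=[
    {"x": -3, "y": 40, "z": 0, "spin": 0},
    {"x": -3, "y": 35, "z": 0, "spin": 0},
    {"x": 0, "y": 20, "z": 0, "spin": 0.1},
    {"x": 0, "y": 0, "z": 0, "spin": 0.12},
    {"x": 0, "y": 0, "z": 0, "spin": 0.12},
    {"x": 0, "y": 0, "z": 0, "spin": 0.07},
    {"x": 0, "y": 0, "z": 0, "spin": 0},
  ],
)

```text
time: 29.3
position: [0.4343, 0.2787, 0.2341]
tool_rot: [0.136, 0.991, 0.005, 0.001]
ft_force: [-0.4, 0.4, -1.0]
grip_width: 0.0175
```

```bash
cat >> h.py <<'E'
def rackplan(x,y,z,yaw=0):
    rk=np.load('rack.npy'); og,Rp,tip=pickpose(); o=robot.get_obs(); R=Rn.from_quat(o['tool_rot']).as_matrix()
    c,s=np.cos(rk[2]),np.sin(rk[2]); M=np.array([[c,s],[-s,c]])
    yy=np.arctan2(Rp[1,0],Rp[0,0])-rk[2]
    tgt=np.array([rk[0]+c*x-s*y,rk[1]+s*x+c*y,z]); d=-yy
    Q=Rn.from_euler('z',d).as_matrix(); og2=o['position']+Q@(og-o['position'])
    print("t",round(o['time'],2),"tcp",np.round(o['position'],4),"F",np.round(o['ft_force'],2),"grip",round(o['grip_width'],4),"pick in rack",np.round(M@(og[:2]-rk[:2]),4),round(og[2],4),"yaw err",round(yy,4),"tip rack",np.round(M@(tip[:2]-rk[:2]),4),round(tip[2],4),"pitch",round(Rp[2,0],4),"roll",round(Rp[2,1],4))
    print("  spin",round(yy,4),"move",np.round((Q@R).T@(tgt-og2)*1000,1))
E
python3 -c "
from h import *
rackplan(0,-.04,.21)"
```

```text
t 29.3 tcp [0.4343 0.2787 0.2341] F [-0.41  0.39 -1.01] grip 0.0175 pick in rack [-0.0135 -0.0751] 0.279 yaw err 0.0075 tip rack [ 0.1097 -0.0737] 0.2152 pitch -0.0301 roll 0.0087
  spin 0.0075 move [-13.4  34.4  69.4]
```

Request:
play_rows(
  commands=[
    {"x": -5, "y": 12, "z": 0, "spin": 0.007},
    {"x": -5, "y": 12, "z": 5, "spin": 0},
    {"x": -3, "y": 10, "z": 15, "spin": 0},
    {"x": 0, "y": 0, "z": 20, "spin": 0},
    {"x": 0, "y": 0, "z": 20, "spin": 0},
    {"x": 0, "y": 0, "z": 8, "spin": 0},
    {"x": 0, "y": 0, "z": 0, "spin": 0},
  ],
)

```text
time: 30.0
position: [0.4609, 0.315, 0.1618]
tool_rot: [0.136, 0.991, 0.007, 0.002]
ft_force: [-0.5, 0.2, -1.1]
grip_width: 0.0179
```

```bash
python3 -c "
from chk import *
rackplan(0,-.04,.16)
og,Rp,tip=pickpose()
chk('30',so=(140,310),to=(160,60),tips=(0,),extra=np.array([og,og+Rp@[.125,0,0],tip]))"
```

```text
t 30.0 tcp [0.4609 0.315  0.1618] F [-0.48  0.21 -1.06] grip 0.0179 pick in rack [ 0.002  -0.0329] 0.2068 yaw err 0.0068 tip rack [ 0.1252 -0.0313] 0.1432 pitch -0.0284 roll 0.0121
  spin 0.0068 move [ 2.1 -7.8 46.6]
```

View pics/scene30.png

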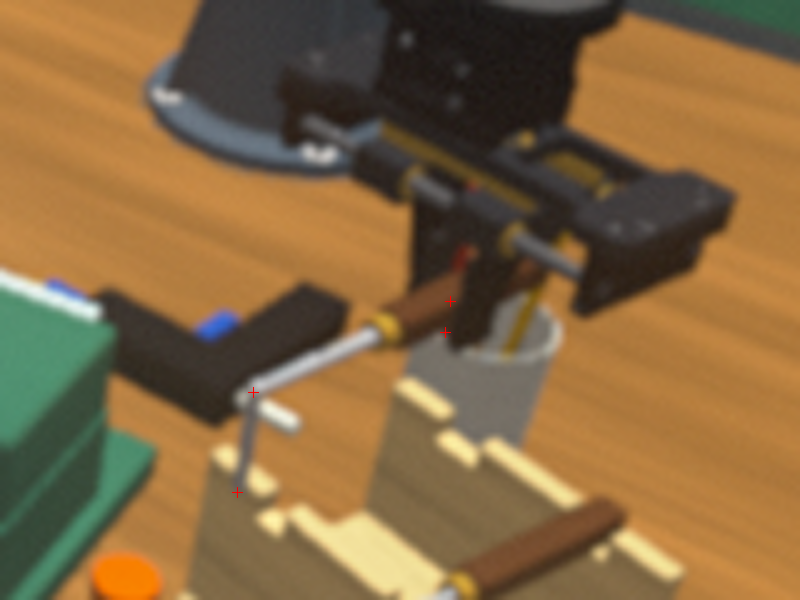

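View pics/top30.png

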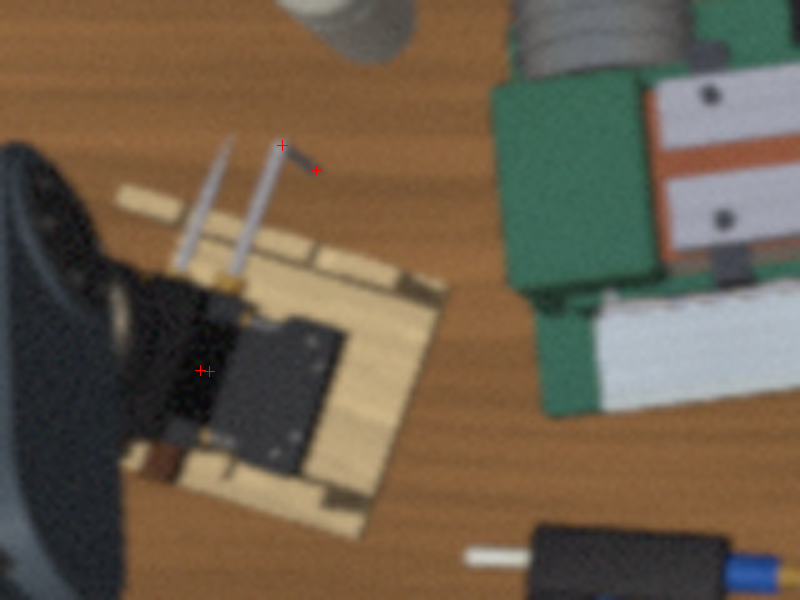

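Request:
play_rows(
  commands=[
    {"x": 1, "y": -4, "z": 5, "spin": 0.007},
    {"x": 1, "y": -3.5, "z": 10, "spin": 0},
    {"x": 0, "y": 0, "z": 12, "spin": 0},
    {"x": 0, "y": 0, "z": 12, "spin": 0},
    {"x": 0, "y": 0, "z": 7, "spin": 0},
    {"x": 0, "y": 0, "z": 0, "spin": 0},
  ],
)

```text
time: 30.7
position: [0.4594, 0.309, 0.1157]
tool_rot: [0.14, 0.99, 0.009, 0.005]
ft_force: [-0.6, -1.4, -0.8]
grip_width: 0.0176
```

```bash
python3 -c "
from chk import *
rackplan(0,-.04,.125)
og,Rp,tip=pickpose()
chk('31',so=(160,310),to=(160,60),tips=(0,),extra=np.array([og,og+Rp@[.125,0,0],tip]))"
```

```text
t 30.7 tcp [0.4594 0.309  0.1157] F [-0.62 -1.36 -0.78] grip 0.0176 pick in rack [ 0.0021 -0.0391] 0.1606 yaw err -0.0013 tip rack [ 0.1257 -0.0383] 0.0978 pitch -0.0225 roll 0.0167
  spin -0.0013 move [ 2.4 -1.5 35.6]
```

View pics/scene31.png

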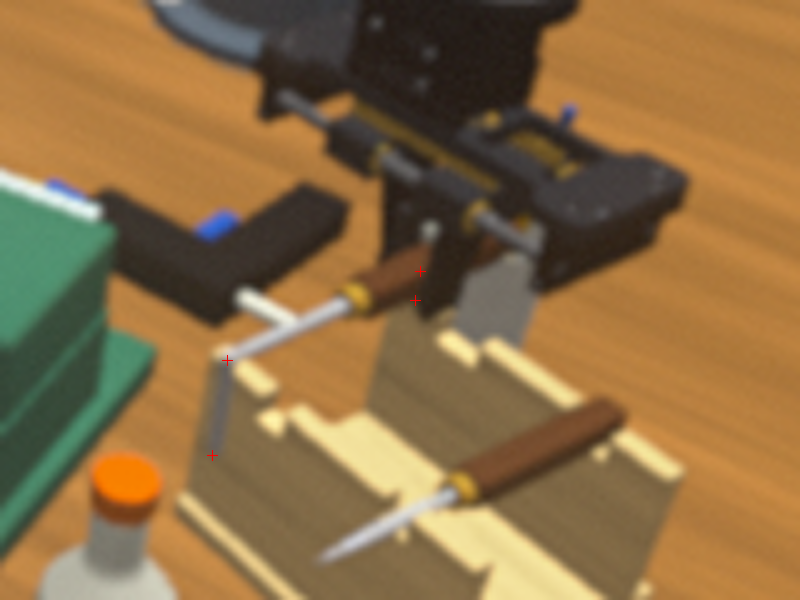

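View pics/top31.png

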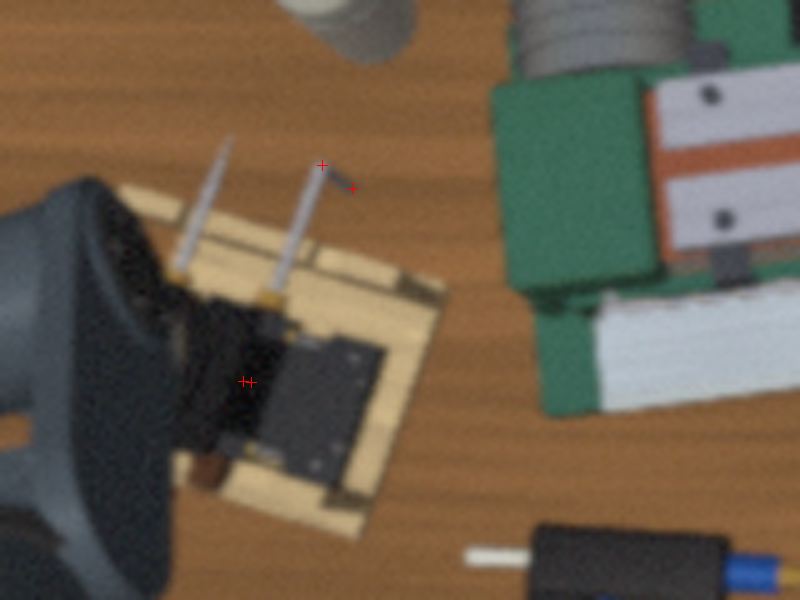

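Request:
play_rows(
  commands=[
    {"x": 1, "y": -1, "z": 8, "spin": 0},
    {"x": 1, "y": 0, "z": 10, "spin": 0},
    {"x": 0, "y": 0, "z": 10, "spin": 0},
    {"x": 0, "y": 0, "z": 6, "spin": 0},
    {"x": 0, "y": 0, "z": 0, "spin": 0},
  ],
)

```text
time: 31.3
position: [0.4591, 0.3101, 0.0805]
tool_rot: [0.14, 0.99, 0.01, 0.007]
ft_force: [0.0, 0.4, -0.7]
grip_width: 0.0177
```

```bash
python3 -c "
from lk import *
rackplan(0,-.04,.103)
lk('32',(180,65),(75,100),8); lk('32',(200,335),(75,100),8,'scene')"
```

```text
t 31.3 tcp [0.4591 0.3101 0.0805] F [ 0.02  0.37 -0.75] grip 0.0177 pick in rack [ 0.0015 -0.0383] 0.1254 yaw err -0.001 tip rack [ 0.1253 -0.0372] 0.063 pitch -0.0194 roll 0.0192
  spin -0.001 move [ 1.7 -2.2 22.3]
```

View pics/scene32.png

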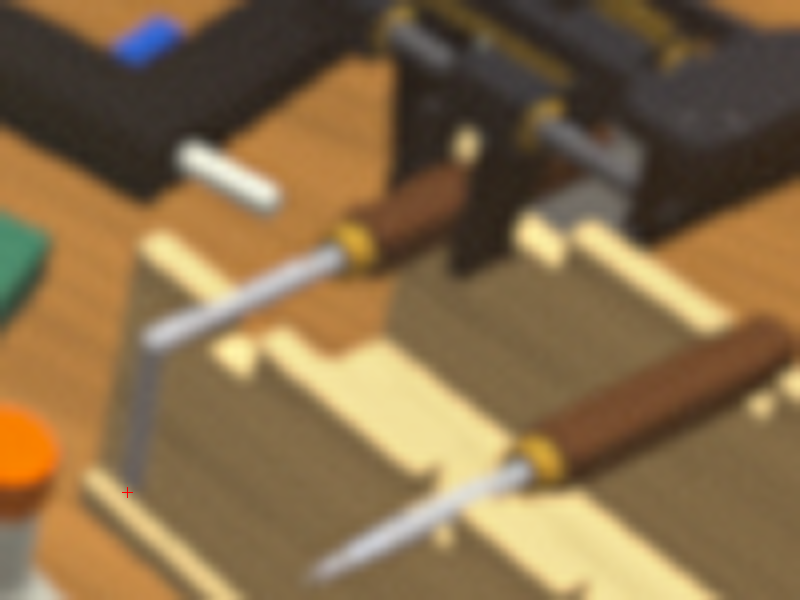

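View pics/top32.png

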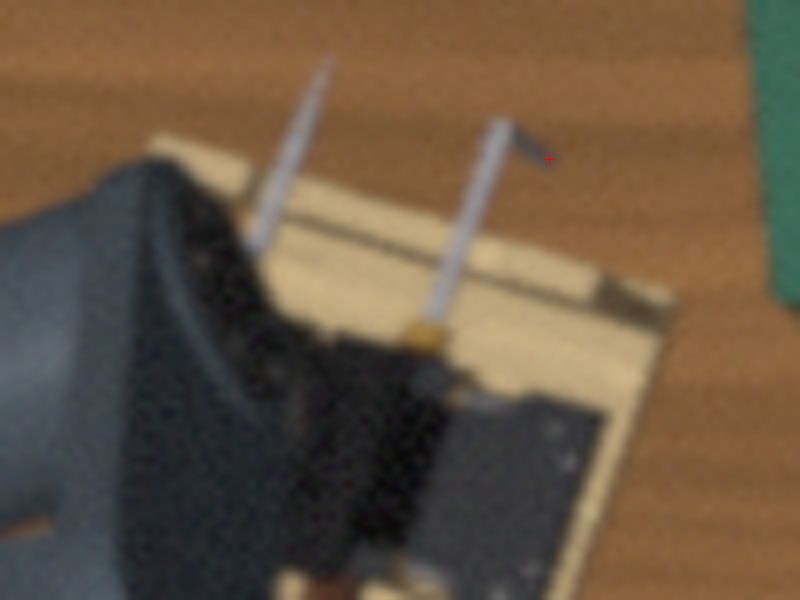

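Request:
play_rows(
  commands=[
    {"x": 1, "y": -1.8, "z": 0, "spin": 0},
    {"x": 0.5, "y": 0, "z": 6, "spin": 0},
    {"x": 0, "y": 0, "z": 6, "spin": 0},
    {"x": 0, "y": 0, "z": 4, "spin": 0},
    {"x": 0, "y": 0, "z": 0, "spin": 0},
  ],
)

```text
time: 31.9
position: [0.4588, 0.3095, 0.065]
tool_rot: [0.14, 0.99, 0.011, 0.009]
ft_force: [-0.1, 0.3, -1.8]
grip_width: 0.0175
```

```bash
python3 -c "
from lk import *
rackplan(0,-.04,.103)
lk('33',(180,65),(75,100),8); lk('33',(200,335),(75,100),8,'scene')"
```

```text
t 31.9 tcp [0.4588 0.3095 0.065 ] F [-0.11  0.32 -1.78] grip 0.0175 pick in rack [ 0.0013 -0.0389] 0.1099 yaw err -0.0009 tip rack [ 0.1253 -0.0377] 0.0479 pitch -0.0161 roll 0.0217
  spin -0.0009 move [ 1.4 -1.3  6.8]
```

View pics/scene33.png

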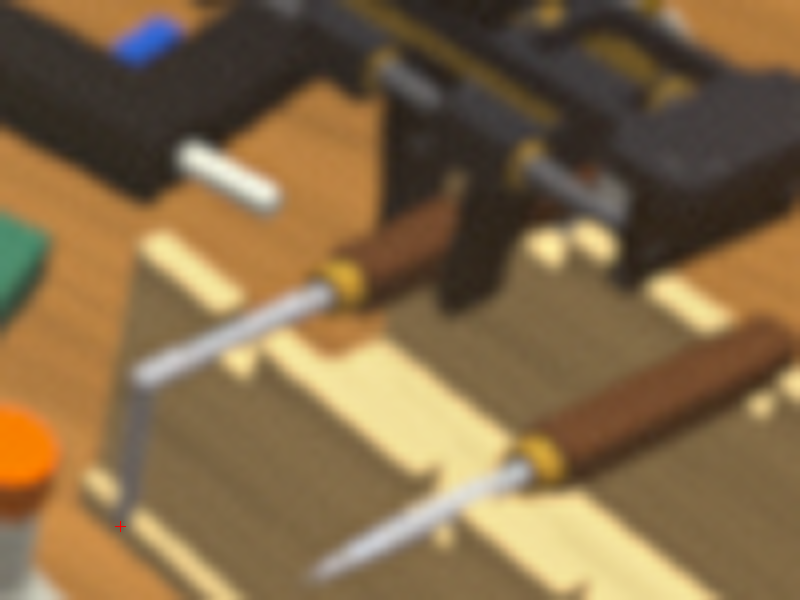

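Request:
play_rows(
  commands=[
    {"x": 0.5, "y": -1, "z": 3, "spin": 0},
    {"x": 0, "y": 0, "z": 3, "spin": 0},
    {"x": 0, "y": 0, "z": 0, "spin": 0},
  ],
)

```text
time: 32.3
position: [0.4588, 0.309, 0.0593]
tool_rot: [0.14, 0.99, 0.011, 0.01]
ft_force: [-0.4, -0.6, -1.4]
grip_width: 0.0175
```

Request:
play_rows(
  commands=[
    {"x": 0, "y": 0, "z": 2, "spin": 0},
    {"x": 0, "y": 0, "z": 0, "spin": 0},
  ],
)

```text
time: 32.5
position: [0.4589, 0.3091, 0.0571]
tool_rot: [0.14, 0.99, 0.011, 0.01]
ft_force: [0.4, -0.3, -1.5]
grip_width: 0.0182
```

Request:
play_rows(
  commands=[
    {"x": 0, "y": 0, "z": 2, "spin": 0},
    {"x": 0, "y": 0, "z": 0, "spin": 0},
  ],
)

```text
time: 32.7
position: [0.4592, 0.3094, 0.0556]
tool_rot: [0.14, 0.99, 0.012, 0.01]
ft_force: [-1.7, 0.1, 2.9]
grip_width: 0.0176
```

```bash
python3 -c "
from lk import *
rackplan(0,-.04,.100)
lk('34',(180,65),(75,100),8); lk('34',(200,335),(75,100),8,'scene')"
```

```text
t 32.7 tcp [0.4592 0.3094 0.0556] F [-1.7   0.15  2.94] grip 0.0176 pick in rack [ 0.0017 -0.039 ] 0.1004 yaw err -0.0008 tip rack [ 0.1259 -0.0376] 0.0387 pitch -0.0139 roll 0.0235
  spin -0.0008 move [ 1.7 -1.1  0.4]
```

View pics/scene34.png

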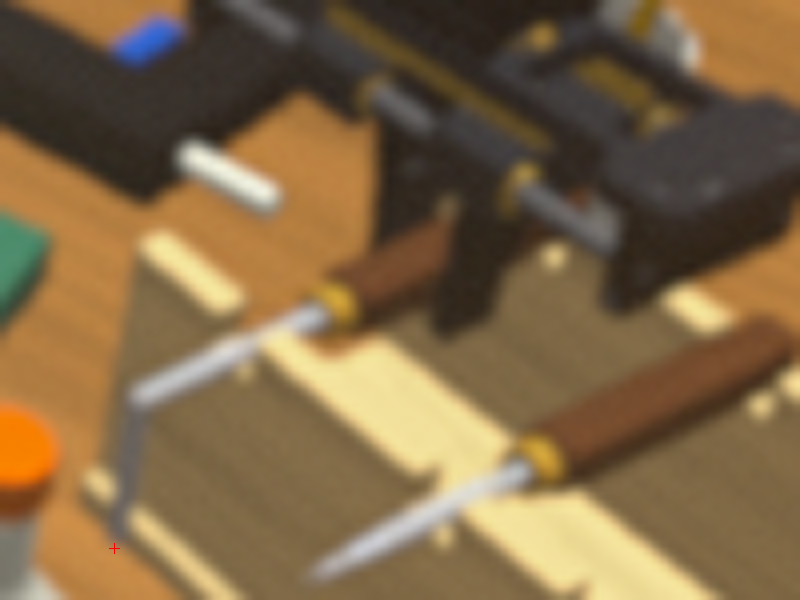

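Request:
play_rows(
  commands=[
    {"x": 0, "y": 0, "z": 0, "spin": 0},
    {"x": 0, "y": 0, "z": 0, "spin": 0},
    {"x": 0, "y": 0, "z": 0, "spin": 0},
    {"x": 0, "y": 0, "z": 0, "spin": 0},
    {"x": 0, "y": 0, "z": 0, "spin": 0},
  ],
  grip=0.55,
)

```text
time: 33.3
position: [0.4601, 0.3096, 0.0558]
tool_rot: [0.14, 0.99, 0.012, 0.011]
ft_force: [-1.0, -0.0, -0.1]
grip_width: 0.0453
```

```bash
python3 -c "
from lk import *
plan()
lk('35',(180,65),(75,100),8); lk('35',(200,335),(75,100),8,'scene')"
```

```text
t 33.3 pos [0.4601 0.3096 0.0558] yawy 73.9 tilt 1.85 grip 0.0453 F [-1.   -0.03 -0.07] M [ 0.02  0.02 -0.03]
 delta tool mm [0. 0. 0.] spin total -0.0  delta if spun first [0. 0. 0.]
```

View pics/scene35.png

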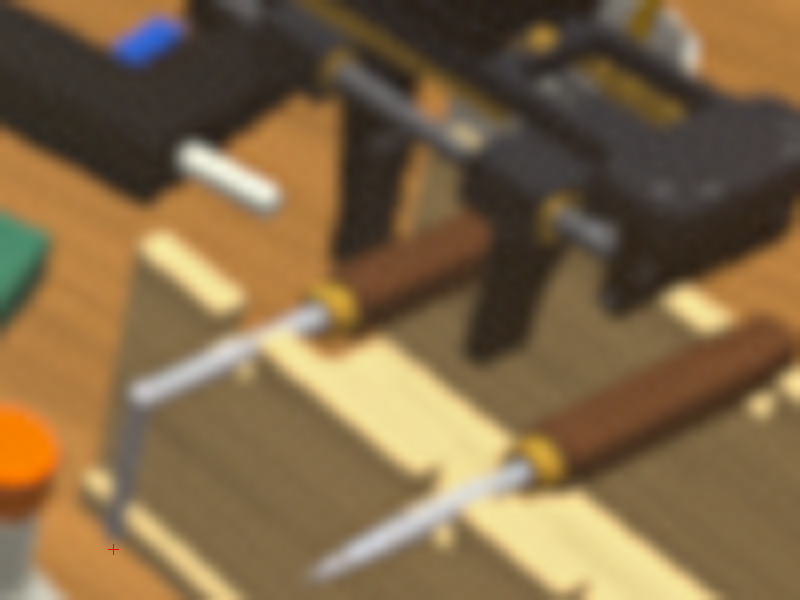

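Released cleanly and the pick rests in the notches. I'll lift straight up, then move clear for a final look.

Request:
play_rows(
  commands=[
    {"x": 0, "y": 0, "z": -10, "spin": 0},
    {"x": 0, "y": 0, "z": -20, "spin": 0},
    {"x": 0, "y": 0, "z": -25, "spin": 0},
    {"x": 0, "y": 0, "z": -30, "spin": 0},
    {"x": 0, "y": 0, "z": -30, "spin": 0},
    {"x": 0, "y": 0, "z": -30, "spin": 0},
    {"x": 0, "y": 0, "z": -20, "spin": 0},
    {"x": 0, "y": 0, "z": 0, "spin": 0},
  ],
)

```text
time: 34.2
position: [0.4553, 0.3057, 0.2308]
tool_rot: [0.14, 0.99, 0.012, 0.011]
ft_force: [1.1, 0.8, 0.1]
grip_width: 0.0479
```

Request:
play_rows(
  commands=[
    {"x": 0, "y": 20, "z": 0, "spin": 0},
    {"x": 0, "y": 40, "z": 0, "spin": 0},
    {"x": 0, "y": 40, "z": 0, "spin": 0},
    {"x": 0, "y": 40, "z": 0, "spin": 0},
    {"x": 0, "y": 40, "z": 0, "spin": 0},
    {"x": 0, "y": 20, "z": 0, "spin": 0},
    {"x": 0, "y": 0, "z": 0, "spin": 0},
  ],
)

```text
time: 34.9
position: [0.5087, 0.5013, 0.2294]
tool_rot: [0.142, 0.99, 0.009, 0.008]
ft_force: [1.1, -1.1, 0.2]
grip_width: 0.0477
```

```bash
python3 -c "
from h import *
from lath import *
plan(); lath()
for n in('scene','top'):
    c=cams.camera(n); cv2.imwrite(f'pics/{n}_end.png',cv2.resize(c['img'][:,:,::-1],(800,600),interpolation=cv2.INTER_CUBIC))
    for nm in ('pick','awl','stop_bar'):
        for d in nets.outline_of(c,nm)[:1]: print(n,nm,round(d['conf'],2),np.round(d['pixel'],1),d['region'].sum())
    if n=='top': cv2.imwrite('pics/cr_end.png',cv2.resize(c['img'][180:280,60:180][:,:,::-1],(720,600),interpolation=cv2.INTER_CUBIC))
    else: cv2.imwrite('pics/csr_end.png',cv2.resize(c['img'][210:310,330:450][:,:,::-1],(720,600),interpolation=cv2.INTER_CUBIC))
"
```

```text
t 34.9 pos [0.5087 0.5013 0.2294] yawy 73.72 tilt 1.31 grip 0.0477 F [ 1.13 -1.07  0.18] M [ 0.01 -0.01 -0.01]
 delta tool mm [0. 0. 0.] spin total -0.0  delta if spun first [0. 0. 0.]
lath 0.68 362 ctr [   1.7 -238.2] box [[17.0, -193.0], [22.0, -282.0], [-13.0, -283.0], [-19.0, -195.0]]
scene pick 0.87 [386.8 233.6] 400
scene awl 0.57 [413.6 251.1] 420
scene stop_bar 0.9 [284.5 189.7] 307
top pick 0.59 [116.3 234.5] 366
top awl 0.77 [ 88.9 228.6] 346
top stop_bar 0.98 [235.  225.8] 1965
```

View pics/scene_end.png

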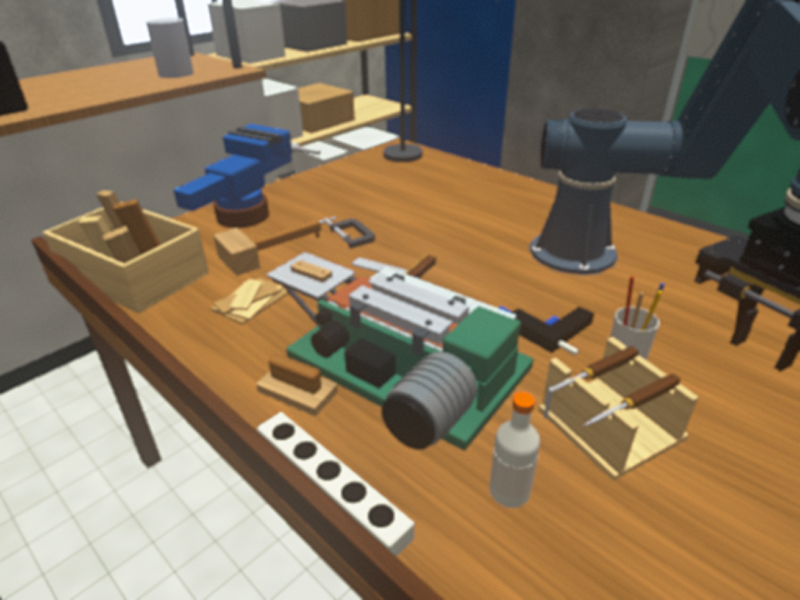

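View pics/top_end.png

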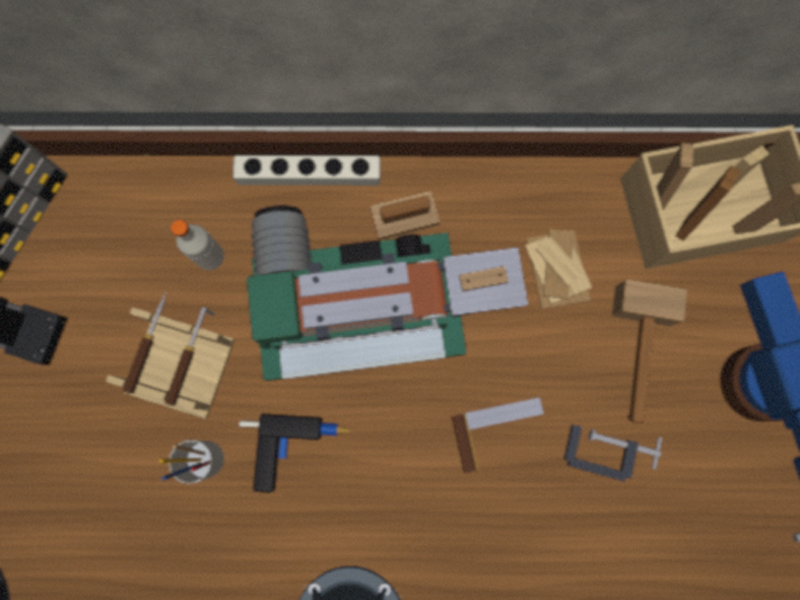

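View pics/csr_end.png

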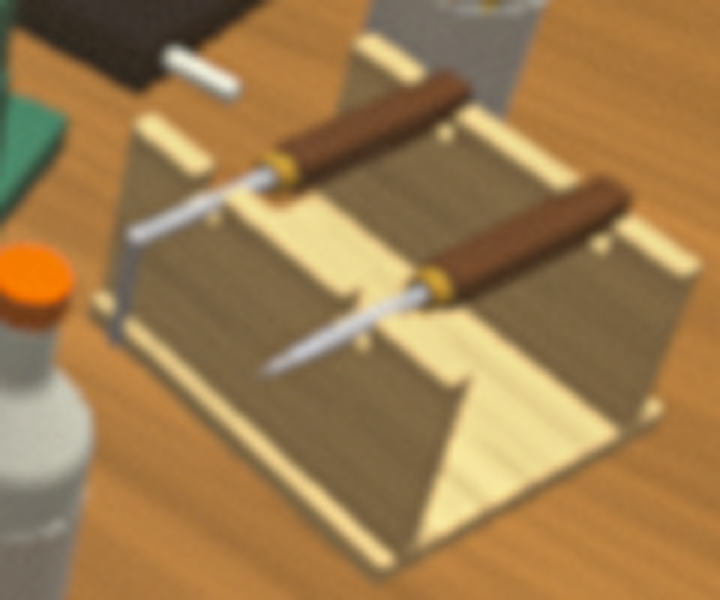

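```bash
python3 -c "
from rig import robot
print(robot.hand_in())"
```

```text
the job is handed in; nothing more can be done
None
```

I did every step and handed the job in at about 35 s of the 69 s allowed; no verdict was reported.

**What I did**
- **Stop bar:** I pressed it at its middle until it stopped moving (about 19 N, held over 0.5 s). It showed level in the pictures, though I had no reading of its angle or skew. It sprang back up.
- **Lath out:** I took the pick, lowered its hook through the slot behind the far end of the lath, and dragged the lath out.
- **Correction:** The lath turned about 26° as it left the guide. I lifted the hook over it, nudged it straight from the side, went back behind it and pushed it onto the shelf.
- **Pick back:** I hung the pick in its own notch pair, let go and moved the arm clear.

**Last checks**
- **Lath:** It lies flat on the shelf. Its middle is at sander x ≈ 2 mm, y ≈ -238 mm (needed: -213 to -305 mm).
- **Pick:** It rests in both notches with its hook forward, within a few mm of where it started.
- **Bar, awl and bystanders:** The bar is up. The awl and the other things look unmoved in both pictures.

**What disagreed**
- **Height reading:** The arm's reported height was about 28 mm lower than the fingertips' true height. It showed in the scene camera and in contact with the bar, so I corrected for it throughout.
- **Tilt:** The tool's tilt wandered by up to about 2.5° during the moves. Rows can't command tilt, so I allowed for it when placing the pick.

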